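Send the loaded sample crate up the ramp onto its landing tray

TASK

Stand the tin with the green lid upright in the empty middle bay of the sample crate, then slide the crate up the ramp - pushing it gently from behind, not gripping, lifting or ramming it - until its rear edge drops down behind the lip and it sits level on the landing tray with all three tins in it. The tray is set a little differently each time and has a soft sprung buffer at its end, so feel for it; leave everything else on the table alone.

Things in the scene. Friction and masses are not known exactly. Their poses are not given: they have to be found in the camera images.
- station: wooden frame of a loading ramp, fixed to the table, 194 mm wide; it holds a sliding insert: slope, lip, tray and buffer in one piece. Origin: on the table, mid-width, where the slope's foot lies at the insert's mean setting; +y uphill, x across. Side rails (inner faces at x -87 and +87 mm) stand 18 to 22 mm above slope and tray. A 60 mm high end board stands across at y 334 to 348 mm.
- lip_nominal (a point): middle of the lip (red edge) at the insert's mean setting: station y 176 mm, 38 mm high. The slope rises to it at 12.5 degrees; beyond it (+y) the surface falls straight down 8 mm to a level aluminium tray 30 mm above the table. The whole insert is clamped up to 26 mm nearer or farther along station y than this (not measured; gentle pushing does not shift it; heights stay).
- buffer_nominal (a point): on the tray under the buffer's face at mean setting, 100 mm beyond the lip; shifts with the insert. Sprung rubber buffer, 120 mm wide, 1 to 14 mm above the tray: about 2 N at first touch, 7 N after its 6 mm travel, then rigid. The crate is 2 mm longer than lip to buffer, so it presses the buffer in about 3 mm before its rear edge drops; the buffer then keeps it by the lip.
- guide_mouth (a point): table point on the ramp's centre line 65 mm before its foot. Here begin two 20 mm high guides on the table, inner faces at about x -109 and +109 mm, converging to the side rails at the foot; a crate entering off centre or askew jams on them.
- crate: open wooden crate, 156 (x) by 102 (y) by 32 mm high, walls and floor 6 mm. Origin: centre of its underside. Starts flat on the table before the foot, +y side to the ramp, up to 12 mm off line, slightly turned. Three bays in a row along x in the +y half, the outer two holding tins; a card block, up to 31 mm high, fills the -y half. Loaded 0.5 to 0.85 kg; sliding it uphill takes 3 to 11 N.
- crate_bay (a point): centre of the empty middle bay's floor, crate (0, 21, 6) mm; the bay is 47 (x) by 48 mm (y); the dividers beside it are 24 mm high, the outer walls 32 mm. The tins' bays lie 50 mm to either side.
- crate_rear (a point): middle of the outer face of the crate's -y wall, the one to push, 16 mm above its underside, 51 mm behind the origin. Astride the lip the crate leans nose-down by about 0.08 rad. Friction at whatever pushes this wall can hold the rear edge down on the slope (jamming it) or keep it from dropping behind the lip: rise a little ahead of it while climbing, stroke downward or ease off at the lip.
- tin_green: aluminium tin with a green lid, 38 mm diameter, 62 mm tall, 70 to 120 g, standing loose on the table. Origin: centre of its underside, z along its axis.
- tin_left: tin with a black lid, same size, standing loose in the crate's -x bay. Origin: centre of its underside.
- tin_right: tin with a black lid, same size, standing loose in the crate's +x bay. Origin: centre of its underside.
- tin_yellow: bystander: tin with a yellow lid, same size, standing on the table; not for this crate. It may change places with the green one. Origin: centre of its underside.
- bowl_a: bystander: white tasting bowl, 92 mm diameter, 62 mm high. Origin: centre of its underside.
- bowl_b: bystander: white tasting bowl, as bowl_a.
- bowl_c: bystander: white tasting bowl, as bowl_a.
- tub: bystander: clear tub with a white lid, 94 mm diameter, 75 mm high. Origin: centre of its underside.
- steel_lid: bystander: flat steel lid, 90 mm diameter, 8 mm high. Origin: centre of its underside.
Things that resemble listed ones, but are neither listed nor needed, are in the scene too. What is shaped like the tin_green but purple is not meant.

How it is judged:
By the outcome, as a careful person would: the job done as asked, in the order asked, and still so for the second after the job is handed in, with the robot touching nothing.
It also fails if it takes over 72 s, if anything falls off the work surface, if the arm or the gripper's body presses on something with over 40 N, if the wrist force passes 120 N, or if a joint passes its speed limit or range.

ROBOT

A 7-joint arm with a two-finger parallel gripper is mounted at the origin on the work surface. World frame = base frame: x ahead of the robot, y to its left, z up, the work surface at z = 0. Lengths are in m, angles in rad, forces in N, time in s.
With the tool pointing down it reaches from about 0.425 to 0.925 m from the base axis. Payload 6.8 kg.
Tool frame: the origin (TCP) lies at the very end of the fingers, on their centre line; the grasp point (between the pads) lies 19 mm behind it (robot.hold_point_z is the distance from the TCP to the grasp point, in m); x points along the fingers, y is the direction in which the jaws open and shut, and the axes are right-handed (so a half turn about x gives the same grasp; the last joint's range is limited). The gripper opens to 85 mm and grips with 20 to 120 N. Pads are 22 mm wide; open, the fingers measure 114 mm over their backs; the gripper's body (76 mm by 85 mm) begins 54 mm behind the grasp point. The pads swing forward as they close: fully open they stand 13 mm farther back than shut.
Start: joints at [-1.426, 0.477, 0.022, 1.555, -0.011, 1.109, -0.083], TCP at [0.169, 0.654, 0.231] pointing down, gripper open.
Joint ranges: [-2.96, 2.96], [-0.34, 2.1], [-1.41, 1.46], [0.24, 2.44], [-1.37, 4.51], [0.17, 1.92], [-2.96, 2.96]. Speed limits (rad/s): [2.39, 2.39, 3.14, 3.14, 3.14, 3.14, 3.14].

INTERFACE

Orientations are given as a unit quaternion [w, x, y, z].
In Python, from cell import robot gives the robot as it stands.
- The arm moves only by the tool drive_tool, never from a script. Its argument "moves" is a list of rows, each a list of 2 entries, a list of its own where there are three numbers: the shift along the tool's x, y, z normalised to -1 to 1, where 1 is 50 cm, then the turn, a rotation vector about the tool's x, y, z normalised to -1 to 1, where 1 is 90 degrees. A call has 1 to 8 rows; each row is the pose to reach, as a shift and turn from the pose commanded when the call began, along the tool's axes at that moment; what a row does not reach only later rows make up. A row lasts 1/10 s, in which the tool goes at most 50 mm and 8.59 degrees, less where a joint would pass 70% of its speed; a pose out of reach is approached as far as the arm can. A call with a number of a shift or a turn outside -1 to 1 is refused whole. A call with a gripper value outside its range is refused whole. "claw" is the closure, from 0 (fully open) to 1 (shut), set as the call begins (left out, the last holds). The fingers move at their own pace and stop on an object; "squeeze" is the grip in N (left out, the last holds). Time passes only in rows, so rows that repeat a pose let the fingers close. It gives the time, the measured TCP pose, the force and the opening at its end, in the units of the state.
- robot.get_obs(): the state, without advancing time (a new reading comes with each control period).
- robot.grab_frame(name): name is "side" or "top"; returns the picture (420x560x3 uint8, red, green, blue); there is no depth.
- robot.get_calibration(name): a dict with "K" (3x3 intrinsics, pixels), "distortion" ([k1, k2, p1, p2, k3] as OpenCV has them; the pictures are not rectified), "R" (3x3) and "t" (3): a world point X has camera coordinates R X + t. Camera axes: x right, y down, z forward; pixel columns grow to the right and rows downward; lengths in m; the calibration is good to about 2 mm. A picture is of the moment at which its call begins. get_calibration takes no time and is no camera call.
- robot.hand_in(): hands the job in, once; it reports no verdict.
The state is a dict: "clock": time; "joint_positions": joint angles; "dq": joint speeds; "joint_efforts": joint torques, N m; "ee_pos": TCP position; "tcp_rot": TCP orientation; "contact_force": force on the tool from outside, world axes, zero at the start; "torque": the same for the moment, N m; "finger_gap": finger opening in m.
Only numpy, scipy, OpenCV 4.12 (cv2) and the standard library are available. Lean on these libraries where they do the work, as an engineer would, in place of code of your own. Each camera call takes 0.05 s, during which the arm holds its last target.

## Working session

There is one attempt and no reset: what is moved stays moved. The work goes in short steps, Python scripts to look and compute and a tool call to move; the robot and the scene stay as the last step left them, time stands still between calls to the robot, and variables do not carry over. Pictures are saved under pics/ and viewed, and the job is handed in when it is done.

Besides the shell and the picture viewer there is one more tool, called after "Emit:" as a command line: name --argument value ..., lists and objects as JSON in quotes. drive_tool: Moves the arm, as the interface text tells. Its arguments: {"type":"object","properties":{"moves":{"type":"array"},"claw":{"type":"number"},"squeeze":{"type":"number"}},"required":["moves"]}

```bash
ls; mkdir -p pics; python3 - <<'E'
from cell import robot
import cv2
print(robot.get_obs())
for n in("side","top"):
    im=robot.grab_frame(n); cv2.imwrite(f"pics/{n}0.png",im[:,:,::-1]); print(n,robot.get_calibration(n))
E
```

```text
pics
{'clock': 0.0, 'joint_positions': array([-1.42609168,  0.47780877,  0.0223458 ,  1.5564548 , -0.01151055,
        1.10928994, -0.08309264]), 'dq': array([-5.56672555e-04,  1.05389121e-03, -5.74100401e-05,  1.28018685e-03,
        1.29491991e-04,  7.36475129e-04,  4.71707991e-04]), 'joint_efforts': array([-6.67598124e-04, -5.96446180e+01,  1.60775386e+00, -2.81192708e+01,
        1.24980760e-02,  9.39849357e-03,  6.46224919e-06]), 'ee_pos': array([0.16869838, 0.65296782, 0.2303186 ]), 'tcp_rot': array([ 0.70143004,  0.08848853,  0.70150181, -0.08978243]), 'contact_force': array([ 0.40802215, -0.37116819,  0.5600296 ]), 'torque': array([-0.02659958, -0.0029985 , -0.03468646]), 'finger_gap': 0.08522216087631095}
side {'K': array([[512.40546302,   0.        , 282.1754819 ],
       [  0.        , 512.40546302, 215.218359  ],
       [  0.        ,   0.        ,   1.        ]]), 'distortion': array([-0.08871322,  0.        ,  0.        ,  0.        ,  0.        ]), 'R': array([[ 0.91555536, -0.40212185, -0.00750981],
       [-0.2608577 , -0.57950444, -0.77209317],
       [ 0.30612356,  0.70885303, -0.63546498]]), 't': array([-0.5464086 ,  0.21851437,  1.25139247])}
top {'K': array([[386.25493137,   0.        , 283.9061762 ],
       [  0.        , 386.25493137, 209.63872738],
       [  0.        ,   0.        ,   1.        ]]), 'distortion': array([-0.06669683,  0.        ,  0.        ,  0.        ,  0.        ]), 'R': array([[ 0.00300374, -0.99987868,  0.01528406],
       [-0.9978763 , -0.00399154, -0.06501504],
       [ 0.06506816, -0.01505631, -0.99776723]]), 't': array([0.00783956, 0.6101161 , 0.88890788])}
```

View pics/side0.png

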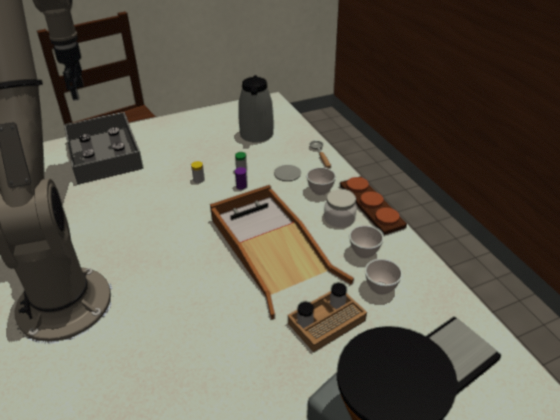

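View pics/top0.png

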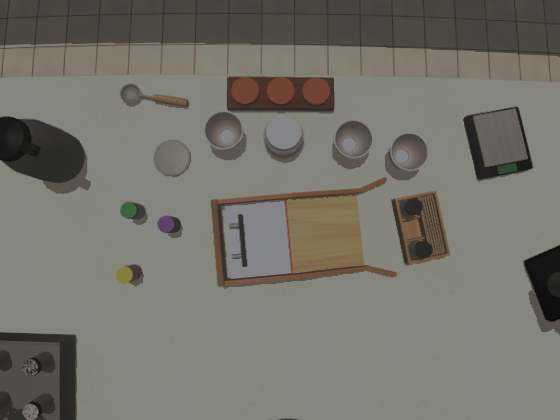

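The top view shows the green tin at about (129,210), purple at (167,225) and yellow at (125,275). The ramp runs uphill to the left, with the red lip at col ~290 and the buffer at ~243. The crate is at (420,228). Next I'll zoom in.

```bash
cat > h.py <<'E'
import numpy as np, cv2
from cell import robot
C={n:robot.get_calibration(n) for n in("side","top")}
def ray(n,uv):
    c=C[n]; p=cv2.undistortPoints(np.array([[uv]],float),c["K"],c["distortion"])[0,0]
    d=c["R"].T@np.array([p[0],p[1],1]); o=-c["R"].T@c["t"]; return o,d/np.linalg.norm(d)
def onz(n,uv,z):
    o,d=ray(n,uv); return o+d*(z-o[2])/d[2]
def tri(a,b):
    o1,d1=ray("top",a);o2,d2=ray("side",b)
    s=np.linalg.lstsq(np.c_[d1,-d2],o2-o1,rcond=None)[0]
    p,q=o1+s[0]*d1,o2+s[1]*d2; return (p+q)/2,np.linalg.norm(p-q)
def proj(n,X):
    c=C[n]; return cv2.projectPoints(np.array([X],float),cv2.Rodrigues(c["R"])[0],c["t"],c["K"],c["distortion"])[0][0,0]
E
python3 - <<'E'
from h import *
t=cv2.imread("pics/top0.png"); s=cv2.imread("pics/side0.png")
def crop(im,x0,y0,w,h,k,name):
    cv2.imwrite("pics/"+name,cv2.resize(im[y0:y0+h,x0:x0+w],None,fx=k,fy=k,interpolation=cv2.INTER_CUBIC))
crop(t,375,170,90,110,5,"c_top_crate.png")
crop(s,270,270,110,90,6,"c_side_crate.png")
crop(t,200,170,200,130,4,"c_top_ramp.png")
crop(s,190,170,180,150,4,"c_side_ramp.png")
for n,im,lo in(("top",t,0),("side",s,0)):
    hsv=cv2.cvtColor(im,cv2.COLOR_BGR2HSV)
    for nm,a,b in(("green",(50,90,40),(85,255,255)),("yellow",(20,120,60),(34,255,255)),("purple",(125,70,30),(165,255,255)),("black",(0,0,0),(180,255,38)),("red",(172,70,60),(180,255,255))):
        m=cv2.inRange(hsv,a,b); k,l,st,ce=cv2.connectedComponentsWithStats(m)
        print(n,nm,[(st[i].tolist(),ce[i].round(1).tolist()) for i in range(1,k) if 15<st[i][4]<700])
E
```

```text
top green [([498, 163, 19, 11, 146], [507.0, 168.1]), ([121, 203, 16, 15, 187], [128.3, 209.9])]
top yellow [([116, 267, 17, 16, 208], [124.2, 274.4])]
top purple [([158, 216, 16, 16, 206], [165.6, 223.7])]
top black [([515, 108, 17, 64, 232], [523.3, 152.8]), ([464, 116, 35, 63, 672], [477.5, 151.6]), ([31, 358, 11, 15, 52], [37.8, 364.0]), ([60, 379, 7, 41, 143], [62.1, 400.7]), ([30, 402, 12, 15, 53], [37.5, 407.0])]
top red []
side green [([236, 152, 10, 8, 65], [240.2, 155.7])]
side yellow [([191, 161, 12, 10, 89], [196.6, 165.4])]
side purple [([235, 167, 11, 22, 203], [240.6, 177.0])]
side black [([35, 0, 38, 33, 395], [56.0, 7.6]), ([242, 76, 25, 19, 334], [254.0, 85.0]), ([0, 79, 42, 43, 413], [25.0, 88.5]), ([299, 100, 13, 11, 53], [304.9, 105.5]), ([67, 115, 61, 28, 688], [95.0, 126.6]), ([38, 130, 5, 50, 172], [39.8, 156.3]), ([109, 133, 10, 3, 18], [113.5, 134.2]), ([114, 148, 10, 3, 20], [118.8, 149.2]), ([85, 154, 9, 4, 20], [89.2, 156.0]), ([51, 186, 14, 52, 404], [57.7, 212.2]), ([357, 203, 23, 25, 64], [367.4, 215.1]), ([231, 204, 36, 15, 109], [248.4, 211.2]), ([384, 226, 21, 8, 50], [393.7, 229.4]), ([6, 237, 39, 18, 127], [19.1, 243.4]), ([59, 256, 12, 28, 146], [66.0, 265.2]), ([19, 281, 69, 38, 513], [49.0, 304.1]), ([332, 284, 14, 13, 151], [338.4, 290.0]), ([298, 303, 16, 14, 179], [305.2, 309.3]), ([308, 406, 18, 14, 117], [314.0, 414.9])]
side red []
```

View pics/c_top_crate.png

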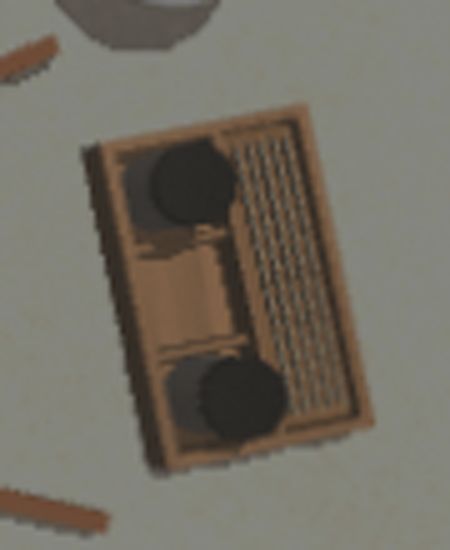

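View pics/c_side_crate.png

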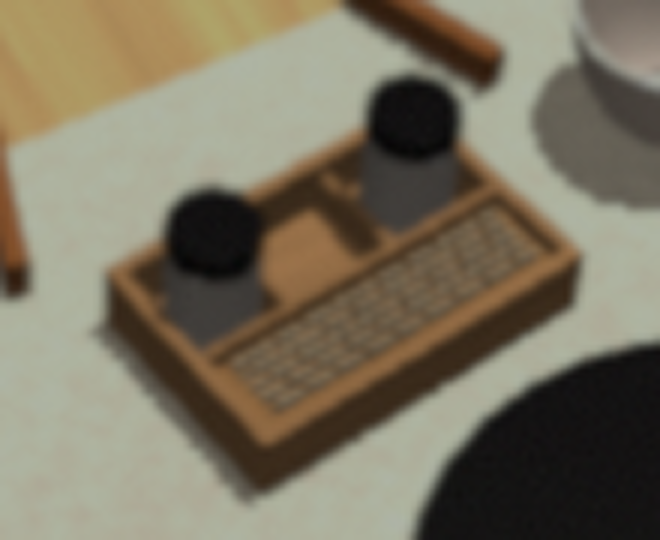

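View pics/c_top_ramp.png

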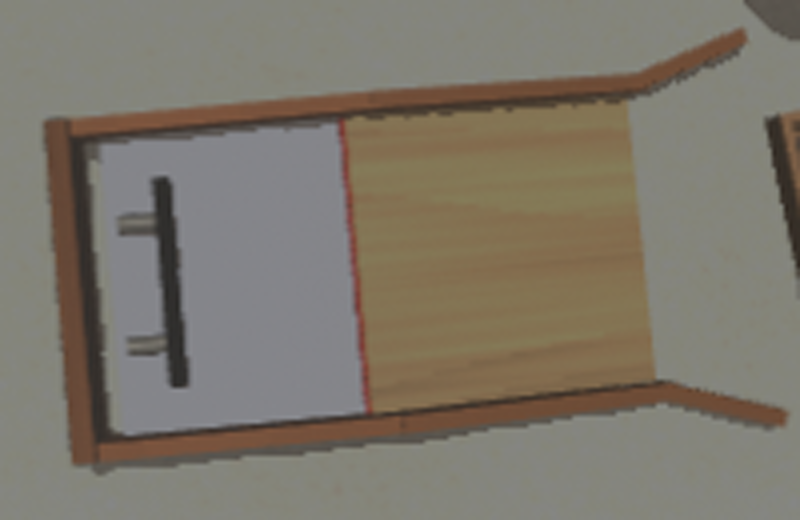

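View pics/c_side_ramp.png

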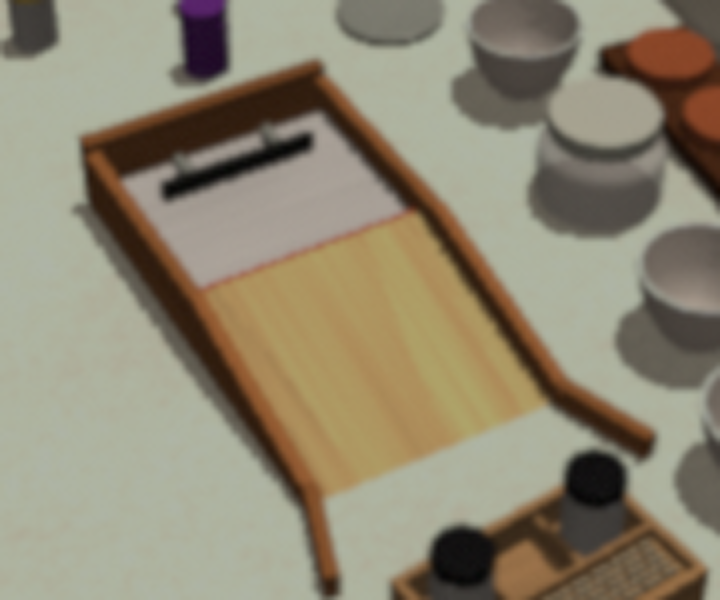

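The ramp's red lip and slope edges are clear, and so are the crate's four top corners. The crate is turned about 6° relative to the ramp, and its middle bay is empty. Now I'll measure it all.

```bash
cat >> h.py <<'E'
def un(p,k,x0,y0): return ((p[0]+.5)/k-.5+x0,(p[1]+.5)/k-.5+y0)
E
python3 - <<'E'
from h import *
np.set_printoptions(precision=4,suppress=True)
print("tins tri lid centroid")
for n,a,b in(("green",(128.3,209.9),(240.2,155.7)),("yellow",(124.2,274.4),(196.6,165.4)),("purple",(165.6,223.7),(240.6,172))):
    print(n,*tri(a,b),onz("top",a,.062))
# crate
T=lambda p:un(p,5,375,170); S=lambda p:un(p,6,270,270)
tc={"RF":(305,105),"RN":(372,425),"FF":(101,148),"FN":(168,470)}
sc={"RF":(580,255),"RN":(262,440),"FN":(110,275)}
for k in tc:
    print(k,onz("top",T(tc[k]),.032), tri(T(tc[k]),S(sc[k])) if k in sc else "", onz("side",S(sc[k]),.032) if k in sc else "")
print("rear low near side z0",onz("side",S((258,492)),0))
for nm,p,q in(("tinL?",(243,398),(213,232)),("tinR?",(195,183),(413,115))): print(nm,tri(T(p),S(q)))
# bay floor quad (top)
# station
T=lambda p:un(p,4,200,170); S=lambda p:un(p,4,190,170)
for nm,p,q,z in(("lip+x",(341,118),(415,210),.038),("lip-x",(368,412),(205,289),.038),("foot+x",(630,102),(550,405),0.0),("foot-x",(656,380),(325,494),0),
  ("endL",(45,120),(320,63),.06),("endR",(73,463),(83,140),.06),("buf+x",(170,178),(313,138),.044),("buf-x",(187,385),(165,192),.044),
  ("guide+x tip",(745,35),(650,438),.02),("guide-x tip",(785,418),(331,580),.02)):
    print(nm,onz("top",T(p),z),onz("side",S(q),z),*tri(T(p),S(q)))
o=robot.get_obs(); from scipy.spatial.transform import Rotation as R
print(R.from_quat(np.roll(o["tcp_rot"],-1)).as_matrix())
E
```

```text
tins tri lid centroid
green [0.6069 0.3635 0.0553] 0.0023763555777008664 [0.6053 0.3614 0.062 ]
yellow [0.4615 0.3694 0.0548] 0.0029105963427841957 [0.4609 0.3672 0.062 ]
purple [0.5763 0.2775 0.054 ] 0.0030877100013978107 [0.5747 0.2757 0.062 ]
RF [ 0.6559 -0.349   0.032 ] (array([ 0.6565, -0.3494,  0.0316]), np.float64(0.001150118058119769)) [ 0.6569 -0.3497  0.032 ]
RN [ 0.505  -0.3782  0.032 ] (array([ 0.5053, -0.3778,  0.0331]), np.float64(0.0005664590965083482)) [ 0.5059 -0.3772  0.032 ]
FF [ 0.6349 -0.2502  0.032 ]  
FN [ 0.4844 -0.2799  0.032 ] (array([ 0.4859, -0.2815,  0.0295]), np.float64(0.0036753499273799433)) [ 0.4869 -0.2839  0.032 ]
rear low near side z0 [ 0.5055 -0.377   0.    ]
tinL? (array([ 0.5195, -0.3044,  0.0636]), np.float64(0.0011866628991480089))
tinR? (array([ 0.6165, -0.2836,  0.0642]), np.float64(0.0006519050973336759))
lip+x [0.6332 0.0081 0.038 ] [0.6345 0.0076 0.038 ] [0.6339 0.0078 0.038 ] 0.0013645440720956698
lip-x [ 0.4647 -0.0078  0.038 ] [ 0.4728 -0.0091  0.038 ] [ 0.4686 -0.0092  0.0398] 0.008011023204169654
foot+x [ 0.6473 -0.1676  0.    ] [ 0.
[... 166 characters left out ...]
114013423
endL [0.6294 0.1751 0.06  ] [0.6298 0.1669 0.06  ] [0.6315 0.1756 0.0536] 0.0032720203759927704
endR [0.4381 0.157  0.06  ] [0.4405 0.1509 0.06  ] [0.4397 0.1567 0.0564] 0.00436628339882785
buf+x [0.5978 0.1058 0.044 ] [0.598  0.1046 0.044 ] [0.5982 0.1058 0.043 ] 0.0005492516287476573
buf-x [0.4803 0.0951 0.044 ] [0.48   0.0907 0.044 ] [0.4806 0.0952 0.0405] 0.0013070711792804632
guide+x tip [ 0.6858 -0.2332  0.02  ] [ 0.6855 -0.2349  0.02  ] [ 0.6862 -0.2337  0.0185] 0.00032156856842105783
guide-x tip [ 0.459  -0.2542  0.02  ] [ 0.4586 -0.2579  0.02  ] [ 0.4591 -0.2553  0.0169] 0.0010024192790763695
[[-0.0003  0.2501  0.9682]
 [-0.0016  0.9682 -0.2501]
 [-1.     -0.0016  0.0001]]
```

```bash
cat >> h.py <<'E'
from scipy.spatial.transform import Rotation as Rt
def st():
    o=robot.get_obs(); M=Rt.from_quat(np.roll(o["tcp_rot"],-1)); return o,M
def plan(*targets):
    """targets (x,y,z,yawdeg): tool x down, tool y at yaw CCW from world +y"""
    o,M=st(); 
    for x,y,z,a in targets:
        c,s=np.cos(np.radians(a)),np.sin(np.radians(a))
        W=Rt.from_matrix(np.c_[[0,0,-1],[-s,c,0],[c,s,0]])
        d=M.inv().apply(np.array([x,y,z])-o["ee_pos"])/.5
        r=(M.inv()*W).as_rotvec()/(np.pi/2)
        print([d.round(4).tolist(),r.round(4).tolist()])
    m=M.as_matrix(); print("pos",o["ee_pos"].round(4),"yaw",np.degrees(np.arctan2(-m[0,1],m[1,1])).round(2),"t",o["clock"],"F",o["contact_force"].round(1),"gap",o["finger_gap"])
    return
E
python3 -c "
from h import *
plan((.5,.5,.2,11.2),(.606,.363,.15,11.2),(.606,.363,.034,11.2))"
```

```text
[[0.0612, -0.1305, 0.718], [-0.2854, -0.0001, 0.001]]
[[0.1616, -0.3426, 0.9918], [-0.2854, -0.0001, 0.001]]
[[0.3936, -0.3423, 0.9918], [-0.2854, -0.0001, 0.001]]
pos [0.1687 0.653  0.2305] yaw -14.48 t 0.1 F [-0.4 -0.1  0.3] gap 0.0853294510068124
```

Emit:
drive_tool --moves '[[[0.03, -0.04, 0.2], [-0.1, 0, 0]], [[0.04, -0.08, 0.36], [-0.2, 0, 0]], [[0.06, -0.12, 0.54], [-0.285, 0, 0]], [[0.06, -0.15, 0.718], [-0.285, 0, 0]], [[0.08, -0.2, 0.8], [-0.285, 0, 0]], [[0.12, -0.28, 0.9], [-0.285, 0, 0]], [[0.16, -0.34, 0.99], [-0.285, 0, 0]], [[0.16, -0.3425, 0.992], [-0.2854, 0, 0]]]'

```text
clock: 0.9
ee_pos: [0.506, 0.446, 0.1778]
tcp_rot: [0.704, -0.069, 0.704, 0.069]
contact_force: [1.6, 0.8, 0.1]
finger_gap: 0.0852
```

Emit:
drive_tool --moves '[[[0, 0, 0], [0, 0, 0]], [[0, 0, 0], [0, 0, 0]]]'

```text
clock: 1.1
ee_pos: [0.5059, 0.4457, 0.1776]
tcp_rot: [0.703, -0.068, 0.704, 0.067]
contact_force: [0.1, 1.0, -0.2]
finger_gap: 0.0854
```

```bash
python3 -c "
from h import *
plan((.606,.363,.09,11.2),(.606,.363,.034,11.2))
for n in('side','top'): cv2.imwrite(f'pics/{n}1.png',robot.grab_frame(n)[:,:,::-1])"
```

```text
[[0.1753, -0.2002, 0.1652], [-0.0024, -0.0007, 0.0008]]
[[0.2873, -0.2001, 0.1653], [-0.0024, -0.0007, 0.0008]]
pos [0.5059 0.4457 0.1776] yaw 10.99 t 1.1 F [ 0.1  1.  -0.2] gap 0.08535240488351616
```

Emit:
drive_tool --moves '[[[0.03, -0.08, 0.06], [0, 0, 0]], [[0.05, -0.16, 0.12], [0, 0, 0]], [[0.06, -0.2, 0.165], [-0.0024, 0, 0]], [[0.12, -0.2, 0.165], [-0.0024, 0, 0]], [[0.17, -0.2, 0.165], [-0.0024, 0, 0]], [[0.175, -0.2, 0.165], [-0.0024, 0, 0]]]'

```text
clock: 1.8
ee_pos: [0.6016, 0.3664, 0.0875]
tcp_rot: [0.701, -0.072, 0.706, 0.071]
contact_force: [-0.4, -0.1, 0.8]
finger_gap: 0.0852
```

```bash
python3 -c "
from h import *
plan((.606,.363,.034,11.2))
for n in('side','top'): 
  im=robot.grab_frame(n)[:,:,::-1]
  a=im[110:230,150:330] if n=='side' else im[130:300,60:280]
  cv2.imwrite(f'pics/{n}2.png',cv2.resize(a,None,fx=3,fy=3,interpolation=2))"
```

```text
[[0.107, -0.0083, 0.0078], [0.0043, -0.0039, 0.0008]]
pos [0.6016 0.3664 0.0875] yaw 11.59 t 1.8 F [-0.4 -0.1  0.8] gap 0.08518298316404047
```

View pics/side2.png

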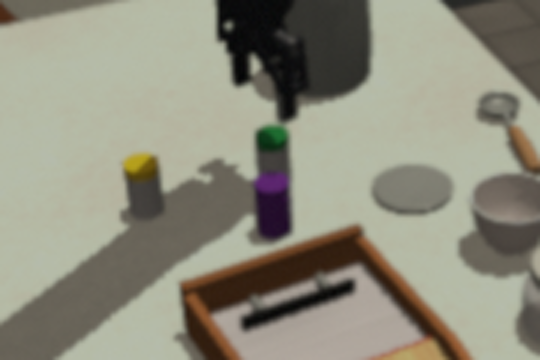

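View pics/top2.png

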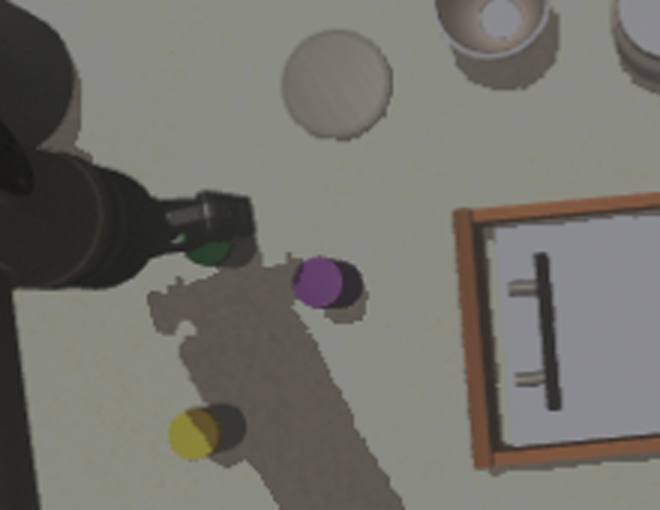

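```bash
python3 -c "
from h import *
o,M=st(); p=o['ee_pos']
for s in(-1,1):
  for back in (.013,.05,.09):
    X=p+M.apply([-back,s*.05,0]); print(s,back,X.round(3),((proj('top',X)-[60,130])*3).round(),((proj('side',X)-[150,110])*3).round())
print('tin pred',((proj('top',[.606,.363,.062])-[60,130])*3).round(),((proj('side',[.606,.363,.062])-[150,110])*3).round())
"
```

```text
-1 0.013 [0.614 0.318 0.104] [242. 224.] [288. 118.]
-1 0.05 [0.614 0.318 0.141] [223. 220.] [286.  87.]
-1 0.09 [0.614 0.318 0.181] [200. 215.] [284.  53.]
1 0.013 [0.594 0.416 0.104] [107. 252.] [239.  78.]
1 0.05 [0.594 0.416 0.141] [ 82. 249.] [236.  48.]
1 0.09 [0.594 0.416 0.181] [ 52. 245.] [234.  15.]
tin pred [203. 239.] [269. 132.]
```

Emit:
drive_tool --moves '[[[0, -0.008, 0.008], [0, -0.004, 0]], [[0.03, -0.0083, 0.008], [0, -0.004, 0]], [[0.06, -0.0083, 0.008], [0, -0.004, 0]], [[0.09, -0.0083, 0.008], [0, -0.004, 0]], [[0.107, -0.0083, 0.008], [0, -0.004, 0]], [[0.107, -0.0083, 0.008], [0, -0.004, 0]]]'

```text
clock: 2.5
ee_pos: [0.6085, 0.3615, 0.035]
tcp_rot: [0.705, -0.071, 0.703, 0.07]
contact_force: [0.3, 0.6, -0.4]
finger_gap: 0.0854
```

```bash
python3 -c "
from h import *
plan((.606,.363,.034,11.2))
im=robot.grab_frame('side')[:,:,::-1]
cv2.imwrite(f'pics/side3.png',cv2.resize(im[110:230,150:330],None,fx=4,fy=4,interpolation=2))"
```

```text
[[0.0021, 0.0039, -0.0043], [0.0025, 0.0017, 0.0009]]
pos [0.6085 0.3615 0.035 ] yaw 11.43 t 2.5 F [ 0.3  0.6 -0.4] gap 0.08538416255780279
```

View pics/side3.png

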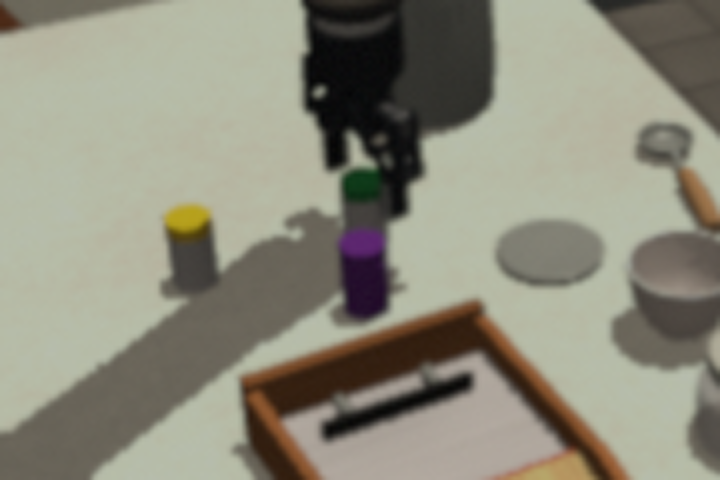

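The green tin at (362,185) is between the fingers, and purple is clear. Now closing.

Emit:
drive_tool --moves '[[[0, 0, -0.003], [0, 0, 0]], [[0, 0, -0.003], [0, 0, 0]], [[0, 0, -0.003], [0, 0, 0]], [[0, 0, -0.003], [0, 0, 0]], [[0, 0, -0.003], [0, 0, 0]], [[0, 0, -0.003], [0, 0, 0]]]' --claw 1 --squeeze 30

```text
clock: 3.15
ee_pos: [0.6088, 0.3623, 0.0383]
tcp_rot: [0.706, -0.07, 0.701, 0.071]
contact_force: [-1.5, -0.3, 4.4]
finger_gap: 0.0372
```

Emit:
drive_tool --moves '[[[0, 0, 0], [0, 0, 0]], [[0, 0, 0], [0, 0, 0]], [[-0.01, 0, 0], [0, 0, 0]], [[-0.03, 0, 0], [0, 0, 0]], [[-0.06, 0, 0], [0, 0, 0]], [[-0.1, 0, 0], [0, 0, 0]], [[-0.16, 0, 0], [0, 0, 0]], [[-0.2, 0, 0], [0, 0, 0]]]'

```text
clock: 3.95
ee_pos: [0.6086, 0.3623, 0.1408]
tcp_rot: [0.707, -0.07, 0.7, 0.071]
contact_force: [0.2, -0.3, -0.9]
finger_gap: 0.037
```

```bash
python3 -c "
from h import *
plan((.606,.363,.15,11.2),(.567,-.294,.15,11.2))
im=robot.grab_frame('side')[:,:,::-1]
cv2.imwrite(f'pics/side4.png',cv2.resize(im[80:230,150:330],None,fx=4,fy=4,interpolation=2))"
```

```text
[[-0.0184, 0.0025, -0.0047], [0.0023, 0.0057, -0.0007]]
[[-0.0228, -1.2701, -0.341], [0.0023, 0.0057, -0.0007]]
pos [0.6086 0.3623 0.1408] yaw 11.41 t 3.95 F [ 0.2 -0.3 -0.9] gap 0.036979837481934744
```

View pics/side4.png

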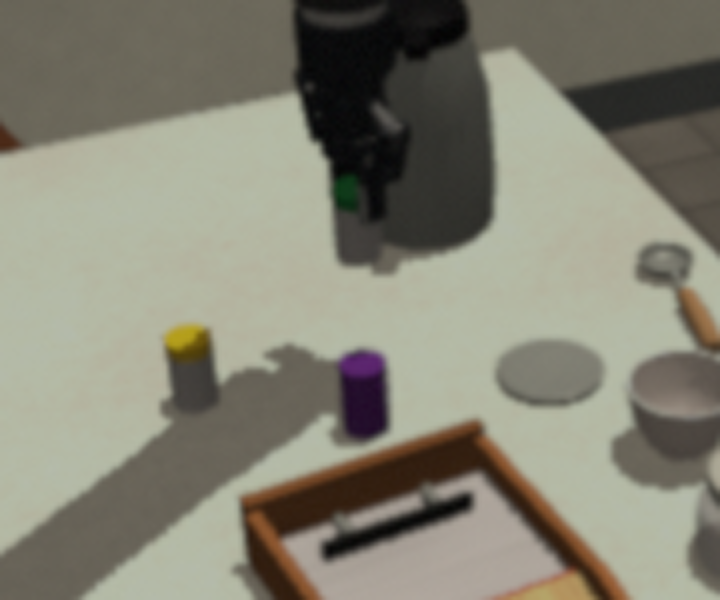

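The green tin is held upright and clear of the table, and nothing else was disturbed. Next I'll carry it over.

Emit:
drive_tool --moves '[[[-0.03, -0.05, -0.01], [0, 0, 0]], [[-0.04, -0.13, -0.03], [0, 0.005, 0]], [[-0.04, -0.22, -0.06], [0.002, 0.005, 0]], [[-0.04, -0.31, -0.08], [0.002, 0.005, 0]], [[-0.04, -0.4, -0.1], [0.002, 0.005, 0]], [[-0.04, -0.49, -0.13], [0.002, 0.005, 0]], [[-0.04, -0.58, -0.15], [0.002, 0.005, 0]], [[-0.04, -0.66, -0.18], [0.002, 0.005, 0]]]'

```text
clock: 4.8
ee_pos: [0.585, 0.018, 0.1578]
tcp_rot: [0.704, -0.069, 0.704, 0.069]
contact_force: [0.8, 0.0, -1.7]
finger_gap: 0.037
```

```bash
python3 -c "
from h import *
plan((.567,-.294,.15,11.2))"
```

```text
[[0.0159, -0.6051, -0.1563], [-0.0003, 0.0, 0.0003]]
pos [0.585  0.018  0.1578] yaw 11.17 t 4.8 F [ 0.8  0.  -1.7] gap 0.03697749247961532
```

Emit:
drive_tool --moves '[[[0, -0.08, -0.02], [0, 0, 0]], [[0, -0.17, -0.045], [0, 0, 0]], [[0, -0.26, -0.07], [0, 0, 0]], [[0, -0.35, -0.09], [0, 0, 0]], [[0, -0.44, -0.115], [0, 0, 0]], [[0, -0.52, -0.135], [0, 0, 0]], [[0, -0.58, -0.15], [0, 0, 0]], [[0.01, -0.605, -0.156], [0, 0, 0]]]'

```text
clock: 5.6
ee_pos: [0.5664, -0.2962, 0.1533]
tcp_rot: [0.704, -0.068, 0.704, 0.066]
contact_force: [-0.6, -0.9, -1.2]
finger_gap: 0.0372
```

Emit:
drive_tool --moves '[[[0.04, 0, 0], [0, 0, 0]], [[0.06, 0, 0], [0, 0, 0]], [[0.06, 0, 0], [0, 0, 0]]]'

```text
clock: 5.9
ee_pos: [0.5664, -0.2892, 0.1202]
tcp_rot: [0.702, -0.069, 0.705, 0.071]
contact_force: [-1.1, 0.3, -1.2]
finger_gap: 0.0371
```

```bash
python3 -c "
from h import *
plan((.567,-.294,.1,11.2),(.567,-.294,.044,11.2))
for n in('side','top'): 
  im=robot.grab_frame(n)[:,:,::-1]
  x0,y0,w,h=(270,240,120,100) if n=='side' else (350,150,130,110)
  cv2.imwrite(f'pics/{n}5.png',cv2.resize(im[y0:y0+h,x0:x0+w],None,fx=5,fy=5,interpolation=2))"
```

```text
[[0.0405, -0.0098, -0.0005], [0.0016, -0.0027, -0.0019]]
[[0.1525, -0.0101, 0.0], [0.0016, -0.0027, -0.0019]]
pos [ 0.5664 -0.2892  0.1202] yaw 11.34 t 5.9 F [-1.1  0.3 -1.2] gap 0.0370904193281799
```

View pics/side5.png

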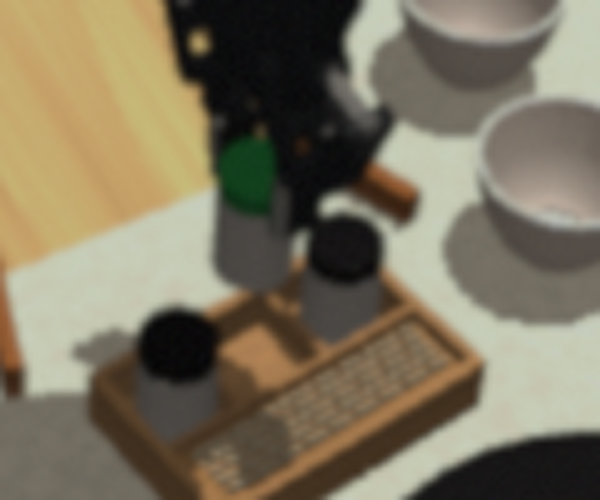

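View pics/top5.png

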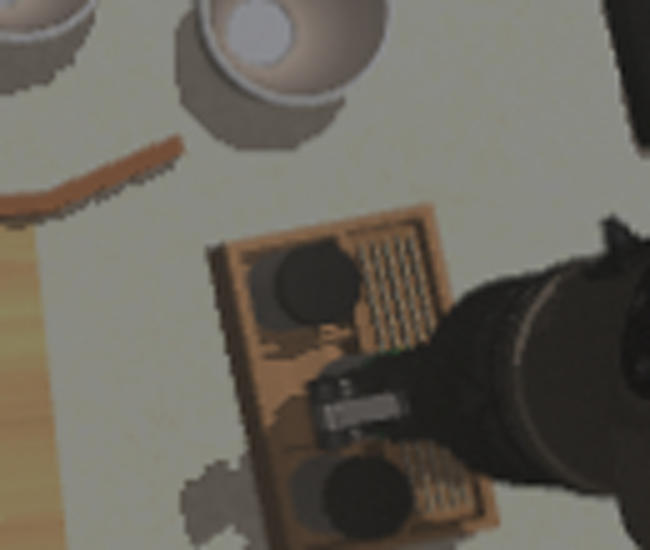

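Emit:
drive_tool --moves '[[[0, 0, 0], [0, 0, 0]], [[0, 0, 0], [0, 0, 0]], [[0, 0, 0], [0, 0, 0]], [[0, 0, 0], [0, 0, 0]]]'

```text
clock: 6.4
ee_pos: [0.5674, -0.2914, 0.1224]
tcp_rot: [0.703, -0.069, 0.704, 0.069]
contact_force: [-0.4, -0.2, -0.6]
finger_gap: 0.037
```

```bash
python3 -c "
from h import *
plan((.567,-.294,.044,11.2))
for n in('side',): 
  im=robot.grab_frame(n)[:,:,::-1]
  x0,y0,w,h=(270,240,120,100)
  cv2.imwrite(f'pics/{n}6.png',cv2.resize(im[y0:y0+h,x0:x0+w],None,fx=6,fy=6,interpolation=2))
o,M=st();p=o['ee_pos'];print(M.as_matrix().round(3))
f=lambda X:((proj('side',X)-[270,240]+.5)*6-.5).round()
n=np.cross(ray('side',(310,285))[1],[0,0,1]);n/=np.linalg.norm(n);print(n)
for z in(-.038,-.01,.024):
  q=p+[0,0,z]; print(z,f(q),f(q-n*.019),f(q+n*.019))
plan((.567,-.294,.044,11.2))
"
```

```text
[[0.1568, -0.005, -0.0015], [0.0005, -0.0007, 0.0002]]
pos [ 0.5674 -0.2914  0.1224] yaw 11.24 t 6.4 F [-0.4 -0.2 -0.6] gap 0.03698632640604069
[[-0.001 -0.195  0.981]
 [-0.     0.981  0.195]
 [-1.    -0.    -0.001]]
[ 0.88468262 -0.4661938   0.        ]
-0.038 [311. 313.] [261. 310.] [361. 315.]
-0.01 [314. 262.] [263. 260.] [365. 264.]
0.024 [318. 199.] [266. 196.] [370. 201.]
[[0.1566, -0.005, -0.0014], [0.0004, -0.0008, 0.0001]]
pos [ 0.5673 -0.2914  0.1223] yaw 11.24 t 6.45 F [ 1.1 -0.7 -1. ] gap 0.03692728712440782
```

View pics/side6.png

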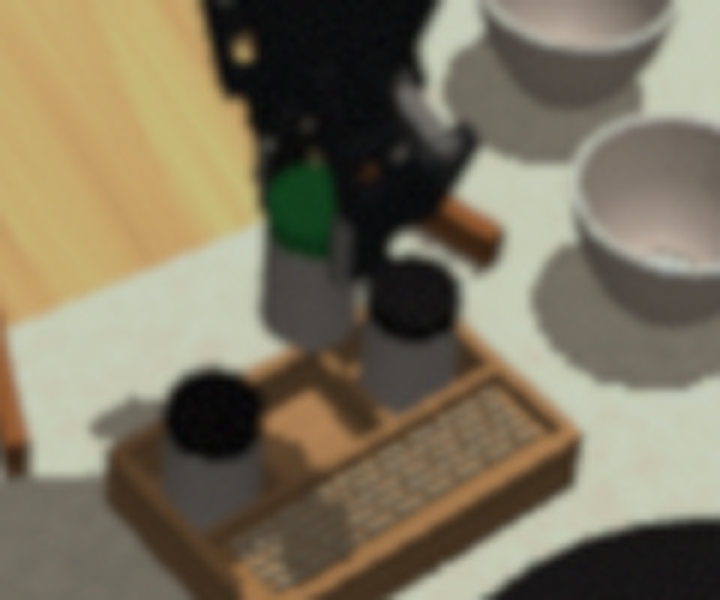

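```bash
python3 -c "
from h import *
plan((.569,-.2935,.07,11.2),(.569,-.2935,.047,11.2))"
```

```text
[[0.1045, -0.0048, 0.0027], [0.0004, -0.0008, 0.0001]]
[[0.1505, -0.0048, 0.0028], [0.0004, -0.0008, 0.0001]]
pos [ 0.5673 -0.2914  0.1223] yaw 11.24 t 6.45 F [ 1.1 -0.7 -1. ] gap 0.03692728712440782
```

Emit:
drive_tool --moves '[[[0, -0.0048, 0.003], [0, 0, 0]], [[0.03, -0.0048, 0.003], [0, 0, 0]], [[0.06, -0.0048, 0.003], [0, 0, 0]], [[0.08, -0.0048, 0.003], [0, 0, 0]], [[0.09, -0.0048, 0.003], [0, 0, 0]], [[0.1, -0.0048, 0.003], [0, 0, 0]], [[0.1, -0.0048, 0.003], [0, 0, 0]], [[0.1, -0.0048, 0.003], [0, 0, 0]]]'

```text
clock: 7.25
ee_pos: [0.5692, -0.2936, 0.0722]
tcp_rot: [0.703, -0.069, 0.704, 0.069]
contact_force: [-0.3, 0.5, -1.0]
finger_gap: 0.037
```

```bash
python3 -c "
from h import *
plan((.569,-.2935,.047,11.2))
for n in('side','top'): 
  im=robot.grab_frame(n)[:,:,::-1]
  x0,y0,w,h=(270,240,120,100) if n=='side' else (375,170,100,90)
  cv2.imwrite(f'pics/{n}7.png',cv2.resize(im[y0:y0+h,x0:x0+w],None,fx=6,fy=6,interpolation=2))
"
```

```text
[[0.0505, 0.0002, -0.0004], [0.0003, -0.0008, 0.0001]]
pos [ 0.5692 -0.2936  0.0722] yaw 11.23 t 7.25 F [-0.3  0.5 -1. ] gap 0.03704503547673734
```

View pics/side7.png

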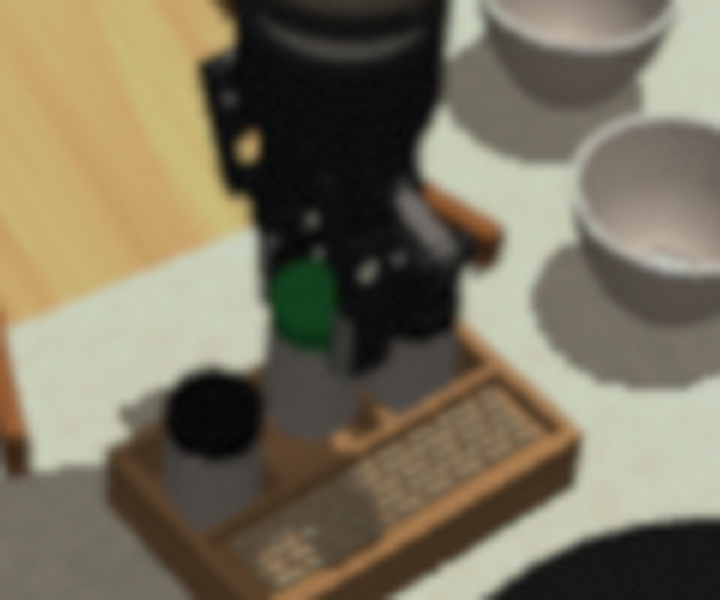

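View pics/top7.png

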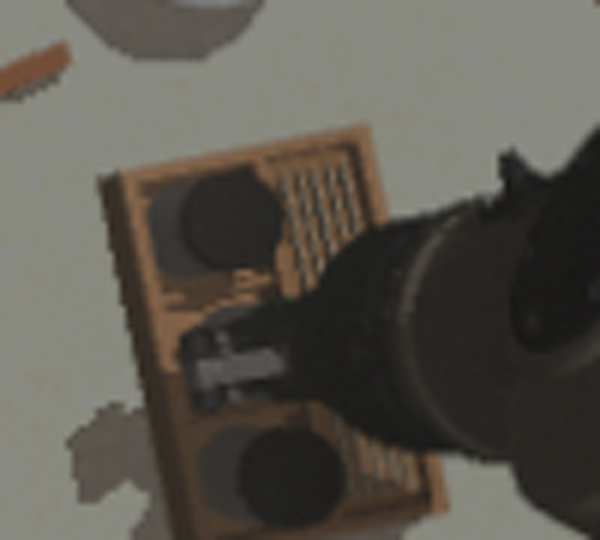

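Relative to the black lids, the green tin sits midway: it is at (313,304) now and predicted to end at about 355, against a midpoint of 357. Now lowering.

Emit:
drive_tool --moves '[[[0.015, 0, 0], [0, 0, 0]], [[0.03, 0, 0], [0, 0, 0]], [[0.04, 0, 0], [0, 0, 0]], [[0.046, 0, 0], [0, 0, 0]], [[0.05, 0, 0], [0, 0, 0]], [[0.05, 0, 0], [0, 0, 0]]]'

```text
clock: 7.95
ee_pos: [0.5689, -0.2934, 0.0467]
tcp_rot: [0.703, -0.069, 0.704, 0.069]
contact_force: [-0.1, -0.6, -1.1]
finger_gap: 0.0375
```

Emit:
drive_tool --moves '[[[0.002, 0, 0], [0, 0, 0]], [[0.004, 0, 0], [0, 0, 0]], [[0.006, 0, 0], [0, 0, 0]], [[0.006, 0, 0], [0, 0, 0]]]'

```text
clock: 8.35
ee_pos: [0.5692, -0.2935, 0.0443]
tcp_rot: [0.703, -0.069, 0.704, 0.069]
contact_force: [-0.3, 0.4, 0.2]
finger_gap: 0.0373
```

Emit:
drive_tool --moves '[[[0, 0, 0], [0, 0, 0]], [[0, 0, 0], [0, 0, 0]], [[0, 0, 0], [0, 0, 0]], [[0, 0, 0], [0, 0, 0]], [[-0.02, 0, 0], [0, 0, 0]], [[-0.06, 0, 0], [0, 0, 0]], [[-0.12, 0, 0], [0, 0, 0]], [[-0.2, 0, 0], [0, 0, 0]]]' --claw 0

```text
clock: 9.15
ee_pos: [0.5681, -0.2929, 0.1443]
tcp_rot: [0.702, -0.069, 0.705, 0.07]
contact_force: [0.8, 0.9, -0.5]
finger_gap: 0.0858
```

```bash
python3 -c "
from h import *
plan((.60,-.45,.2,95.4),(.60,-.45,.2,-84.6))
for n in('side','top'): 
  im=robot.grab_frame(n)[:,:,::-1]
  x0,y0,w,h=(270,240,120,100) if n=='side' else (375,170,100,90)
  cv2.imwrite(f'pics/{n}8.png',cv2.resize(im[y0:y0+h,x0:x0+w],None,fx=6,fy=6,interpolation=2))
print(robot.get_obs()['joint_positions'])
"
```

```text
[[-0.1119, -0.3204, 0.0009], [-0.9351, -0.0014, -0.0027]]
[[-0.1119, -0.3204, 0.0009], [1.0649, -0.0028, 0.0014]]
pos [ 0.5681 -0.2929  0.1443] yaw 11.24 t 9.15 F [ 0.8  0.9 -0.5] gap 0.08577708995675562
[ 0.27204     0.50469126  0.14628296  1.72227993 -0.08826238  0.91175
  2.22019114]
```

View pics/side8.png

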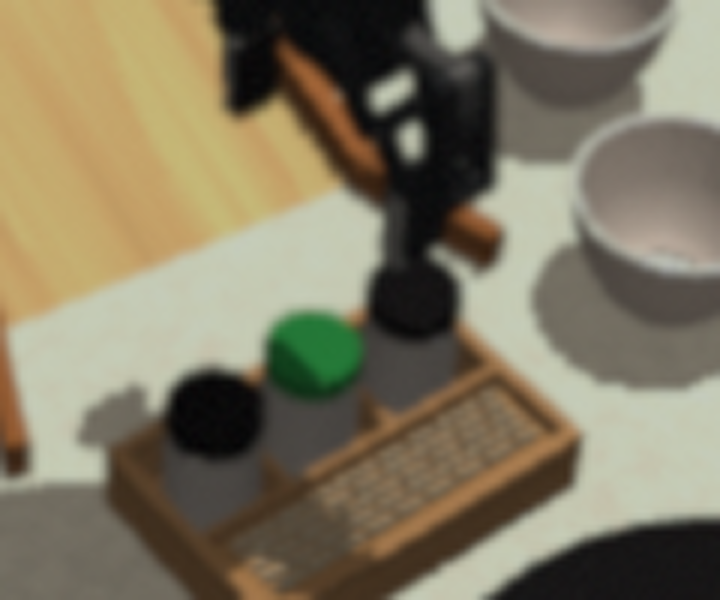

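The green tin now stands in the middle bay, midway between the black ones, with its lid at (313,350) and level with theirs. Next I'll rotate the gripper and go behind the crate.

```bash
cat >> h.py <<'E'
L=np.array([.5493,0.]); ux=np.array([.9956,.0941]); uy=np.array([-.0941,.9956])
def S2W(t,s,z): return (*(L+t*ux+s*uy),z)
def W2S(p): d=np.array(p[:2])-L; return (d@ux,d@uy)
E
python3 -c "
from h import *
plan((*S2W(0,-.405,.2),-84.6),(*S2W(0,-.405,.1),-84.6))"
```

```text
[[-0.0975, -0.2179, -0.0122], [1.0645, 0.0066, -0.001]]
[[0.1025, -0.2168, -0.0136], [1.0645, 0.0066, -0.001]]
pos [ 0.5726 -0.2954  0.1507] yaw 11.21 t 9.25 F [1.  0.1 0.3] gap 0.08544684788057356
```

Emit:
drive_tool --moves '[[[-0.05, -0.02, 0], [0.09, 0, 0]], [[-0.1, -0.05, 0], [0.18, 0, 0]], [[-0.1, -0.08, 0], [0.27, 0, 0]], [[-0.1, -0.11, 0], [0.36, 0, 0]], [[-0.1, -0.14, 0], [0.45, 0, 0]], [[-0.1, -0.17, -0.01], [0.54, 0, 0]], [[-0.1, -0.2, -0.012], [0.63, 0, 0]], [[-0.1, -0.218, -0.012], [0.72, 0, 0]]]'

```text
clock: 10.05
ee_pos: [0.584, -0.4029, 0.1943]
tcp_rot: [0.63, 0.32, 0.63, -0.321]
contact_force: [0.1, 0.6, -0.6]
finger_gap: 0.0853
```

```bash
python3 -c "
from h import *
plan((*S2W(0,-.405,.2),-84.6),(*S2W(0,-.405,.1),-84.6))"
```

```text
[[-0.0113, 0.0051, 0.0044], [0.3403, 0.0002, 0.0012]]
[[0.1887, 0.0055, 0.0044], [0.3403, 0.0002, 0.0012]]
pos [ 0.584  -0.4029  0.1943] yaw -53.97 t 10.05 F [ 0.1  0.6 -0.6] gap 0.08532846415731814
```

Emit:
drive_tool --moves '[[[0, 0, 0], [0.09, 0, 0]], [[0, 0, 0], [0.18, 0, 0]], [[0, 0, 0], [0.27, 0, 0]], [[0.04, 0.005, 0.004], [0.34, 0, 0]], [[0.12, 0.005, 0.004], [0.34, 0, 0]], [[0.18, 0.005, 0.004], [0.34, 0, 0]], [[0.2, 0.005, 0.004], [0.34, 0, 0]], [[0.2, 0.005, 0.004], [0.34, 0, 0]]]'

```text
clock: 10.85
ee_pos: [0.5869, -0.401, 0.0928]
tcp_rot: [0.523, 0.473, 0.526, -0.475]
contact_force: [-0.1, -0.4, 0.3]
finger_gap: 0.0855
```

```bash
python3 -c "
from h import *
plan((*S2W(0,-.405,.04),-84.6),(*S2W(0,-.405,.0),-84.6))
for n in('side','top'): 
  im=robot.grab_frame(n)[:,:,::-1]
  x0,y0,w,h=(250,230,160,130) if n=='side' else (360,150,150,130)
  cv2.imwrite(f'pics/{n}9.png',cv2.resize(im[y0:y0+h,x0:x0+w],None,fx=4,fy=4,interpolation=2))"
```

```text
[[0.1056, 0.001, 0.0047], [0.0049, -0.001, 0.0024]]
[[0.1856, 0.0013, 0.0049], [0.0049, -0.001, 0.0024]]
pos [ 0.5869 -0.401   0.0928] yaw -84.16 t 10.85 F [-0.1 -0.4  0.3] gap 0.08554667165269524
```

View pics/top9.png

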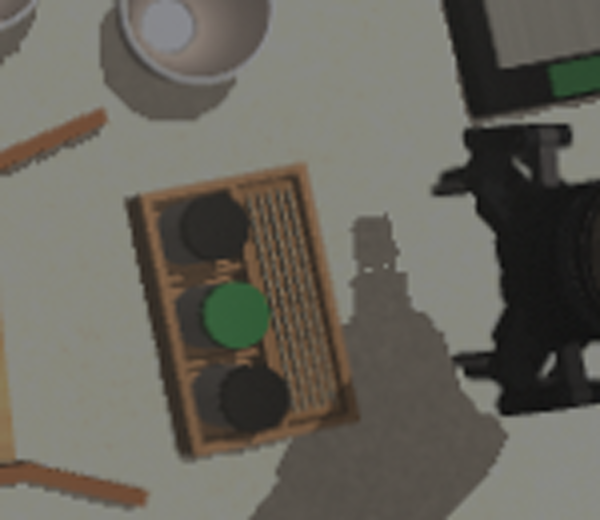

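View pics/side9.png

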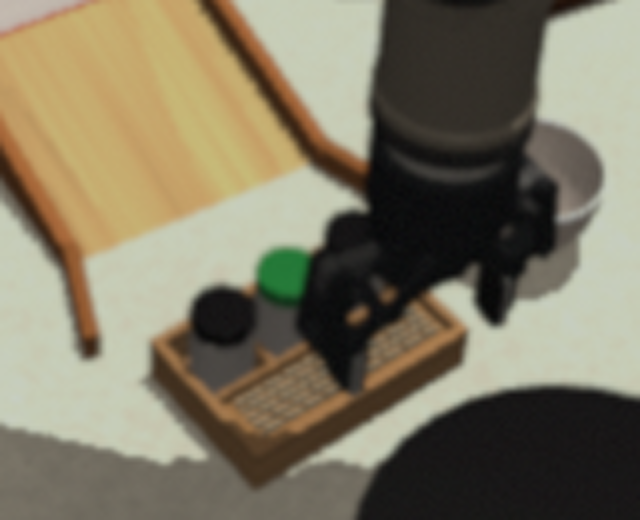

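Emit:
drive_tool --moves '[[[0.04, 0, 0.005], [0.005, 0, 0]], [[0.08, 0, 0.005], [0.005, 0, 0]], [[0.12, 0, 0.005], [0.005, 0, 0]], [[0.15, 0, 0.005], [0.005, 0, 0]], [[0.17, 0, 0.005], [0.005, 0, 0]], [[0.178, 0, 0.005], [0.005, 0, 0]], [[0.18, 0, 0.005], [0.005, 0, 0]]]'

```text
clock: 11.65
ee_pos: [0.5879, -0.4044, 0.004]
tcp_rot: [0.523, 0.476, 0.523, -0.476]
contact_force: [-0.3, 0.3, 0.1]
finger_gap: 0.0855
```

```bash
python3 -c "
from h import *
plan((*S2W(0,-.39,.0),-84.6),(*S2W(0,-.37,.0),-84.6)); print(W2S(robot.get_obs()['ee_pos']))
for n in('side','top'): 
  im=robot.grab_frame(n)[:,:,::-1]
  x0,y0,w,h=(250,230,160,130) if n=='side' else (360,150,150,130)
  cv2.imwrite(f'pics/{n}10.png',cv2.resize(im[y0:y0+h,x0:x0+w],None,fx=4,fy=4,interpolation=2))"
```

```text
[[0.008, -0.0007, -0.0323], [-0.0002, 0.0002, 0.0009]]
[[0.008, -0.0007, -0.0723], [-0.0002, 0.0002, 0.0009]]
pos [ 0.5879 -0.4044  0.004 ] yaw -84.62 t 11.65 F [-0.3  0.3  0.1] gap 0.0855114301839311
(np.float64(0.00033125628431836566), np.float64(-0.4062009398252214))
```

View pics/side10.png

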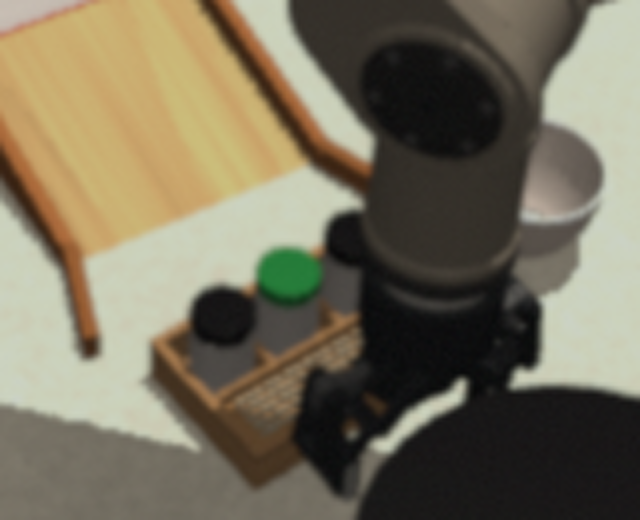

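Emit:
drive_tool --moves '[[[0.004, 0, -0.02], [0, 0, 0]], [[0.006, 0, -0.04], [0, 0, 0]], [[0.006, 0, -0.048], [0, 0, 0]], [[0.006, 0, -0.056], [0, 0, 0]], [[0.006, 0, -0.064], [0, 0, 0]], [[0.006, 0, -0.072], [0, 0, 0]], [[0.006, 0, -0.08], [0, 0, 0]], [[0.006, 0, -0.088], [0, 0, 0]]]'

```text
clock: 12.55
ee_pos: [0.5836, -0.3606, 0.0012]
tcp_rot: [0.523, 0.476, 0.523, -0.477]
contact_force: [-0.0, -3.6, -1.0]
finger_gap: 0.0854
```

```bash
python3 -c "
from h import *
plan((*S2W(0,-.34,.0),-84.6)); print(W2S(robot.get_obs()['ee_pos']))
for n in('side','top'): 
  im=robot.grab_frame(n)[:,:,::-1]
  x0,y0,w,h=(250,230,160,130) if n=='side' else (360,150,120,120)
  cv2.imwrite(f'pics/{n}11.png',cv2.resize(im[y0:y0+h,x0:x0+w],None,fx=5,fy=5,interpolation=2))"
```

```text
[[0.0024, -0.0005, -0.0444], [-0.0004, 0.0006, 0.0008]]
pos [ 0.5836 -0.3606  0.0012] yaw -84.64 t 12.55 F [-0.  -3.6 -1. ] gap 0.08540096819685826
(np.float64(0.00022066905369458307), np.float64(-0.36223851997231715))
```

View pics/side11.png

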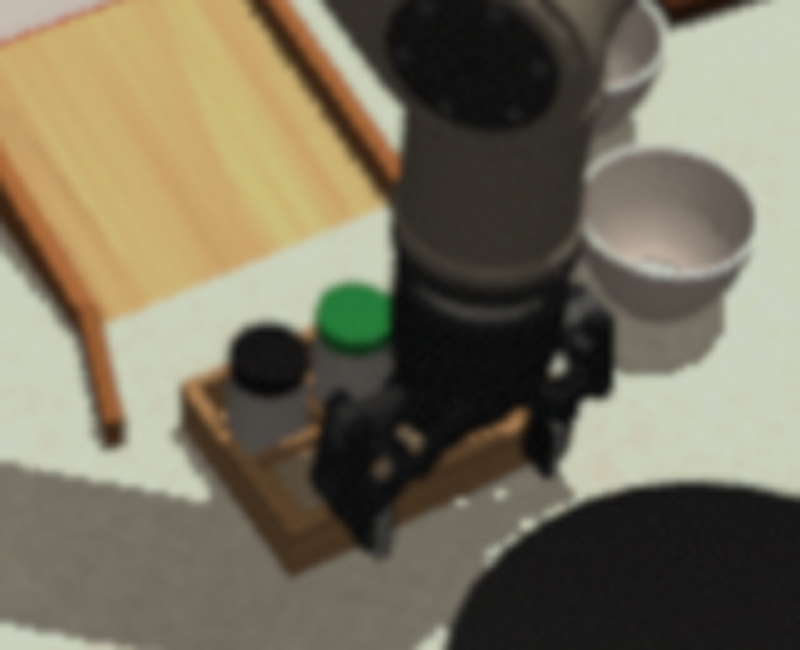

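View pics/top11.png

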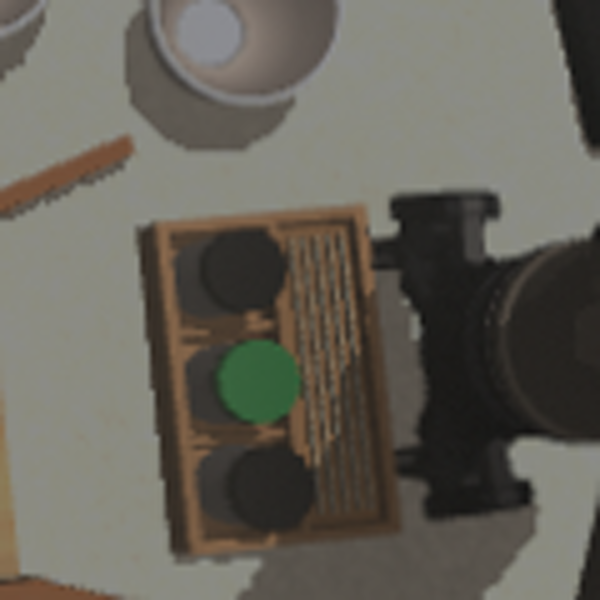

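```bash
python3 -c "
from h import *
T=lambda p:un(p,5,360,150)
c={k:onz('top',T(p),.032) for k,p in dict(FF=(157,228),FN=(190,552),RF=(367,207),RN=(400,530)).items()}
for k in c: print(k,c[k].round(4),np.round(W2S(c[k]),4))
print('mid',np.round(W2S(sum(c.values())/4),4))
d=c['RF']-c['RN'];print(np.degrees(np.arctan2(d[1],d[0])))
d=c['FF']-c['FN'];print(np.degrees(np.arctan2(d[1],d[0])))
"
```

```text
FF [ 0.6443 -0.2413  0.032 ] [ 0.0719 -0.2492]
FN [ 0.4929 -0.2549  0.032 ] [-0.0802 -0.2485]
RF [ 0.6549 -0.3426  0.032 ] [ 0.0729 -0.351 ]
RN [ 0.5027 -0.3554  0.032 ] [-0.0798 -0.3494]
mid [-0.0038 -0.2995]
4.798736887657257
5.119597930431798
```

The crate is now square to the ramp, with its angle within 0.4° and its centre 3.8 mm to the -x side. I'll push it on at a slight slant to centre it.

Emit:
drive_tool --moves '[[[0, 0.001, -0.01], [0, 0, 0]], [[0, 0.002, -0.02], [0, 0, 0]], [[0, 0.003, -0.03], [0, 0, 0]], [[0, 0.004, -0.04], [0, 0, 0]], [[0, 0.005, -0.052], [0, 0, 0]], [[0, 0.006, -0.064], [0, 0, 0]], [[0, 0.007, -0.076], [0, 0, 0]], [[0, 0.008, -0.088], [0, 0, 0]]]'

```text
clock: 13.45
ee_pos: [0.5836, -0.3158, 0.0012]
tcp_rot: [0.523, 0.476, 0.523, -0.476]
contact_force: [0.1, -4.5, 1.5]
finger_gap: 0.0857
```

```bash
python3 -c "
from h import *
plan((*S2W(0.004,-.31,.0),-84.6)); print(W2S(robot.get_obs()['ee_pos']))
for n in('top',): 
  im=robot.grab_frame(n)[:,:,::-1]
  x0,y0,w,h=(330,150,120,120)
  cv2.imwrite(f'pics/{n}12.png',cv2.resize(im[y0:y0+h,x0:x0+w],None,fx=5,fy=5,interpolation=2))"
```

```text
[[0.0023, -0.0008, -0.0152], [-0.0001, 0.0003, 0.0008]]
pos [ 0.5836 -0.3158  0.0012] yaw -84.61 t 13.45 F [ 0.1 -4.5  1.5] gap 0.08571946659617492
(np.float64(0.0044122742306032855), np.float64(-0.31761452430471465))
```

View pics/top12.png

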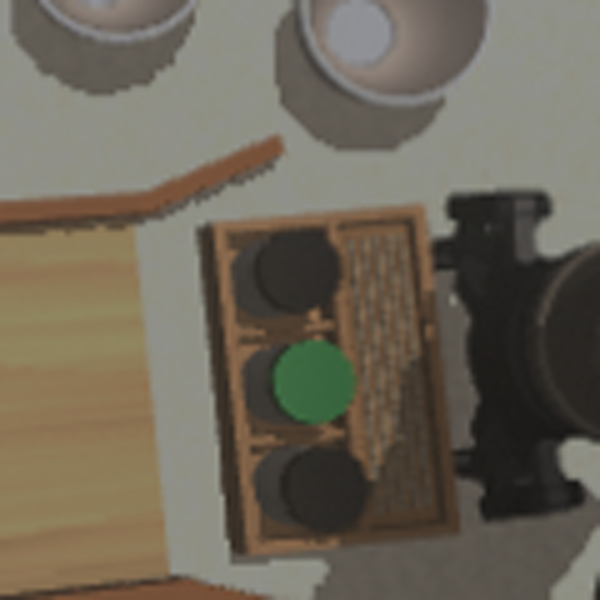

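```bash
python3 -c "
from h import *
T=lambda p:un(p,5,330,150)
c={k:onz('top',T(p),.032) for k,p in dict(FF=(212,226),FN=(246,552),RF=(424,207),RN=(459,530)).items()}
for k in c: print(k,np.round(W2S(c[k]),4))
print('mid',np.round(W2S(sum(c.values())/4),4))
for z,k,p in((0,'footF',(135,228)),(0,'footN',(168,577)),(0,'frontbotF',(198,230)),(0,'frontbotN',(233,560))): print(k,np.round(W2S(onz('top',T(p),z)),4))
"
```

```text
FF [ 0.0768 -0.2043]
FN [-0.0759 -0.2043]
RF [ 0.0768 -0.3062]
RN [-0.0755 -0.3059]
mid [ 0.0005 -0.2552]
footF [ 0.0818 -0.1748]
footN [-0.087  -0.1736]
frontbotF [ 0.0781 -0.2054]
frontbotN [-0.0819 -0.2058]
```

The crate is centred (within 2 mm) and square in front of the foot. I'll start the push onto the slope.

Emit:
drive_tool --moves '[[[0, 0, -0.012], [0, 0, 0]], [[0, 0, -0.024], [0, 0, 0]], [[0, 0, -0.036], [0, 0, 0]], [[0, 0, -0.048], [0, 0, 0]], [[0, 0, -0.06], [0, 0, 0]], [[0, 0, -0.072], [0, 0, 0]], [[0, 0, -0.084], [0, 0, 0]], [[-0.002, 0, -0.096], [0, 0, 0]]]'

```text
clock: 14.3
ee_pos: [0.5785, -0.2677, 0.0017]
tcp_rot: [0.522, 0.475, 0.524, -0.477]
contact_force: [1.2, -4.1, -2.0]
finger_gap: 0.0851
```

```bash
cat > look.py <<'E'
from h import *
import sys
k=sys.argv[1]; x,y=int(sys.argv[2]),int(sys.argv[3])
o=robot.get_obs(); print("ts",np.round(W2S(o["ee_pos"]),4),"z",o["ee_pos"][2].round(4),"F_s",np.round([o["contact_force"][:2]@ux,o["contact_force"][:2]@uy,o["contact_force"][2]],1),"tq",o["torque"].round(2),o["clock"])
a=robot.grab_frame('top')[y:y+120,x:x+140,::-1]; b=robot.grab_frame('side')[170:330,170:390,::-1]
cv2.imwrite(f"pics/t{k}.png",cv2.resize(a,None,fx=5,fy=5,interpolation=2)); cv2.imwrite(f"pics/s{k}.png",cv2.resize(b,None,fx=3.6,fy=3.6,interpolation=2))
E
python3 look.py 13 290 150
```

```text
ts [ 0.0039 -0.2693] z 0.0017 F_s [ 0.9 -4.2 -2. ] tq [-0.74 -0.08  0.01] 14.3
```

View pics/t13.png

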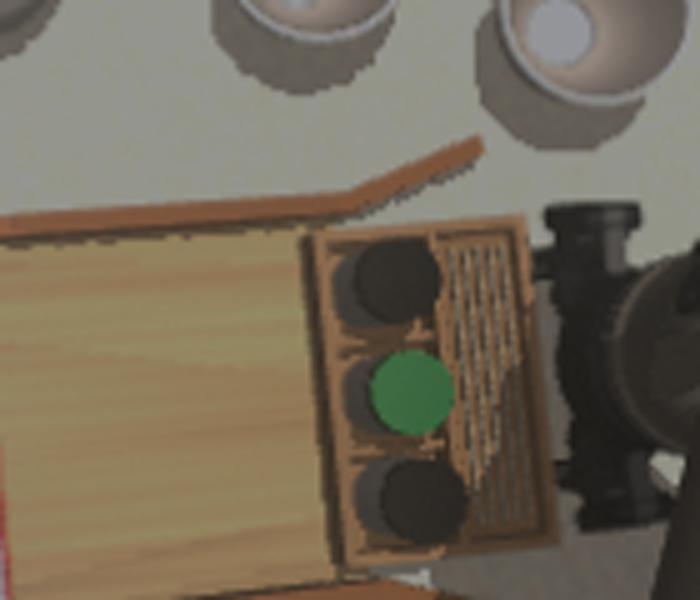

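View pics/s13.png

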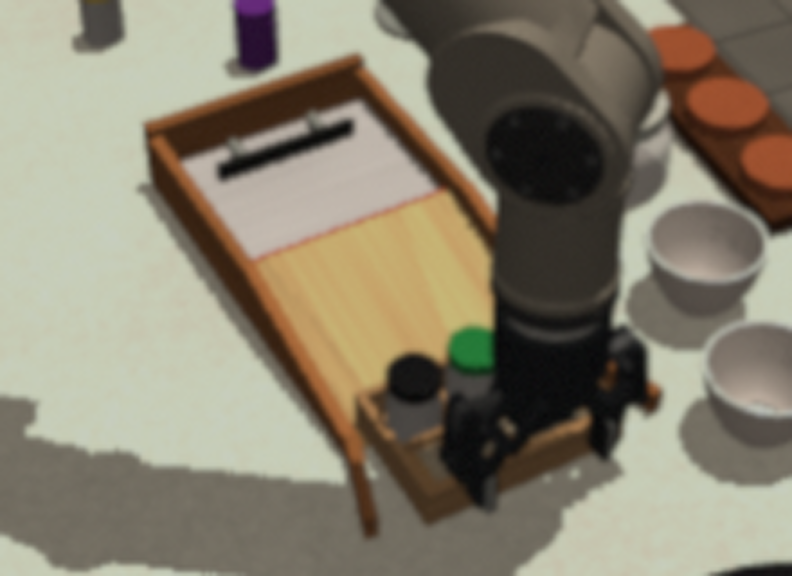

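Emit:
drive_tool --moves '[[[-0.001, 0, -0.014], [0, 0.01, 0]], [[-0.002, 0, -0.028], [0, 0.025, 0]], [[-0.002, 0, -0.042], [0, 0.04, 0]], [[-0.003, 0, -0.056], [0, 0.055, 0]], [[-0.004, 0, -0.07], [0, 0.07, 0]], [[-0.004, 0, -0.084], [0, 0.085, 0]], [[-0.005, 0, -0.098], [0, 0.1, 0]], [[-0.006, 0, -0.112], [0, 0.11, 0]]]'

```text
clock: 15.2
ee_pos: [0.5736, -0.2125, 0.005]
tcp_rot: [0.475, 0.515, 0.567, -0.433]
contact_force: [0.7, -3.0, -2.1]
finger_gap: 0.0855
```

```bash
python3 look.py 14 270 150
```

```text
ts [ 0.0042 -0.2138] z 0.005 F_s [ 0.4 -3.  -2.1] tq [-1.01 -0.06 -0.02] 15.2
```

View pics/t14.png

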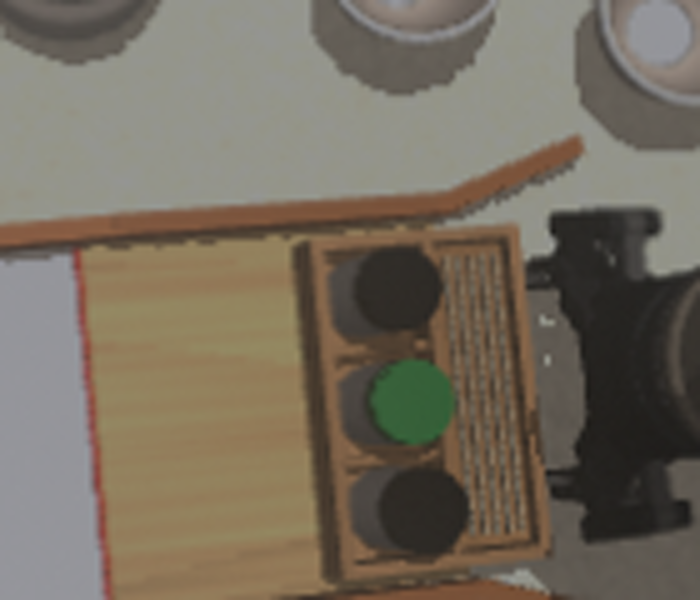

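View pics/s14.png

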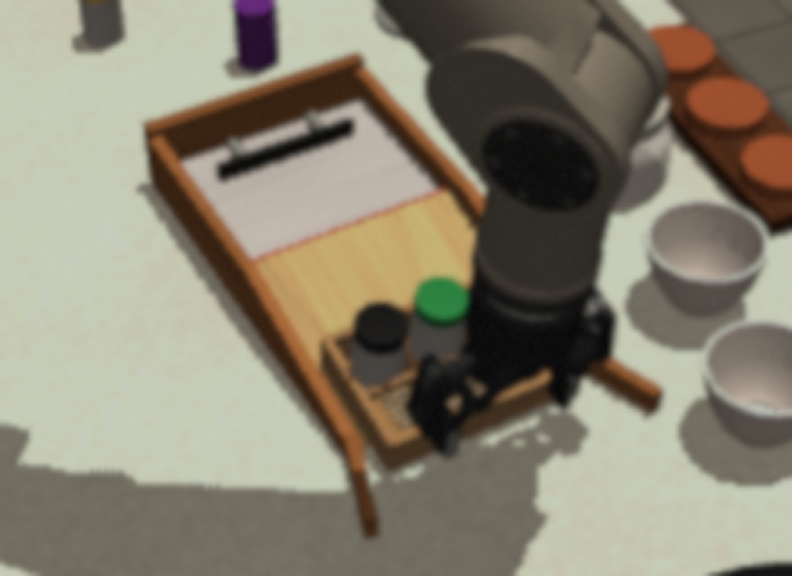

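Going well: the crate is square with gaps to both rails, and the push force is about 3 N. Continuing along the tool's -z, which rises at 10°.

Emit:
drive_tool --moves '[[[0, 0, -0.014], [0, 0, 0]], [[0, 0, -0.028], [0, 0, 0]], [[0, 0, -0.042], [0, 0, 0]], [[0, 0, -0.056], [0, 0, 0]], [[0, 0, -0.07], [0, 0, 0]], [[-0.001, 0, -0.084], [0, 0, 0]], [[-0.002, 0, -0.098], [0, 0, 0]], [[-0.003, 0, -0.112], [0, 0, 0]]]'

```text
clock: 16.1
ee_pos: [0.5685, -0.1574, 0.0163]
tcp_rot: [0.476, 0.515, 0.566, -0.434]
contact_force: [1.0, -3.3, -3.1]
finger_gap: 0.085
```

```bash
python3 look.py 15 240 150
```

```text
ts [ 0.0043 -0.1585] z 0.0163 F_s [ 0.7 -3.4 -3.1] tq [-0.93 -0.07  0.03] 16.1
```

View pics/t15.png

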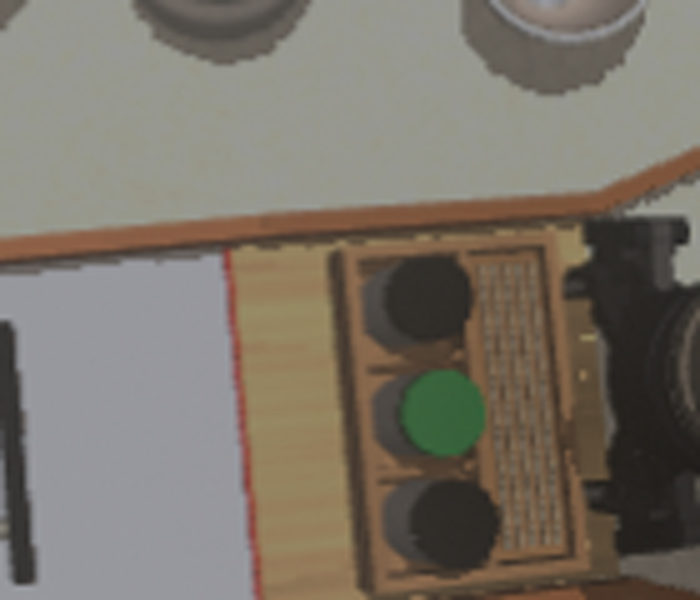

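View pics/s15.png

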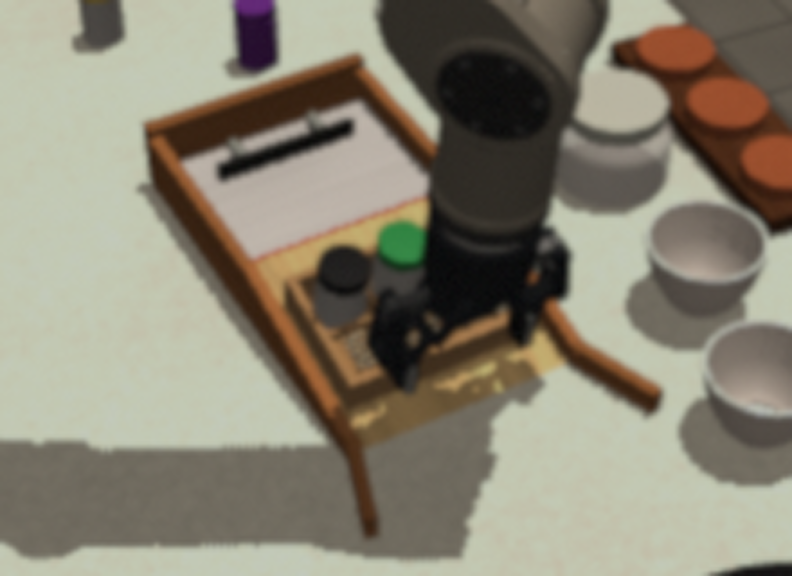

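```bash
python3 -c "
from h import *
o,M=st();p=o['ee_pos']
for b in(0,.006,.013,.02):
  for s in(-.0425,-.057):
    X=p+M.apply([-b,s,0]);print(b,s,X.round(4),((proj('side',X)-170+.5)*3.6-.5).round())
for s in(-.15,-.145,-.14): print(s,[((proj('side',S2W(t,s,.2217*(s+.175)))-170+.5)*3.6-.5).round() for t in(-.078,-.05,.078)])
"
```

```text
0 -0.0425 [ 0.5264 -0.1601  0.0165] [405. 394.]
0 -0.057 [ 0.512  -0.1615  0.0166] [387. 402.]
0.006 -0.0425 [ 0.5265 -0.1611  0.0225] [406. 390.]
0.006 -0.057 [ 0.5121 -0.1625  0.0225] [387. 397.]
0.013 -0.0425 [ 0.5267 -0.1623  0.0293] [406. 384.]
0.013 -0.057 [ 0.5122 -0.1637  0.0294] [388. 391.]
0.02 -0.0425 [ 0.5268 -0.1635  0.0362] [407. 378.]
0.02 -0.057 [ 0.5124 -0.1649  0.0363] [389. 385.]
-0.15 [array([350., 420.]), array([385., 405.]), array([539., 341.])]
-0.145 [array([346., 414.]), array([381., 399.]), array([535., 336.])]
-0.14 [array([343., 408.]), array([378., 394.]), array([532., 331.])]
```

Emit:
drive_tool --moves '[[[-0.001, 0, -0.014], [0, 0, 0]], [[-0.002, 0, -0.028], [0, 0, 0]], [[-0.002, 0, -0.042], [0, 0, 0]], [[-0.003, 0, -0.056], [0, 0, 0]], [[-0.004, 0, -0.07], [0, 0, 0]], [[-0.004, 0, -0.084], [0, 0, 0]], [[-0.005, 0, -0.098], [0, 0, 0]], [[-0.006, 0, -0.112], [0, 0, 0]]]'

```text
clock: 17.0
ee_pos: [0.5634, -0.103, 0.0288]
tcp_rot: [0.476, 0.515, 0.566, -0.434]
contact_force: [0.6, -3.5, -2.7]
finger_gap: 0.0853
```

```bash
python3 look.py 16 210 150
```

```text
ts [ 0.0043 -0.1038] z 0.0288 F_s [ 0.3 -3.6 -2.7] tq [-0.97 -0.07 -0.03] 17.0
```

View pics/t16.png

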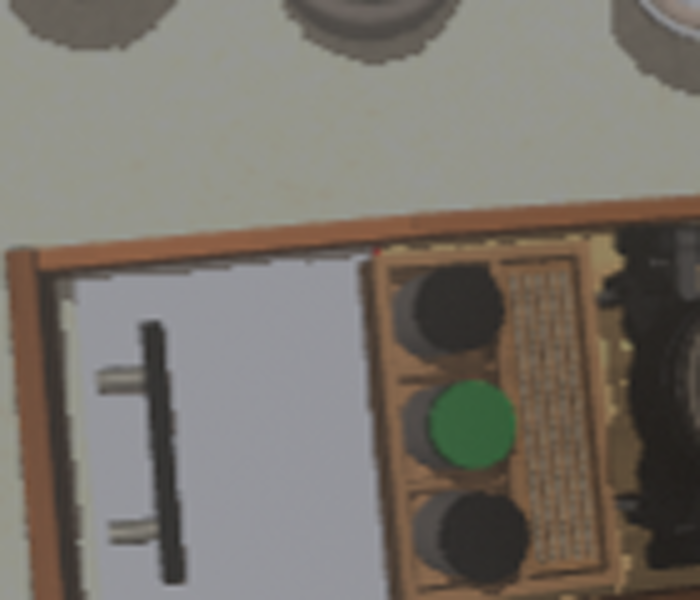

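View pics/s16.png

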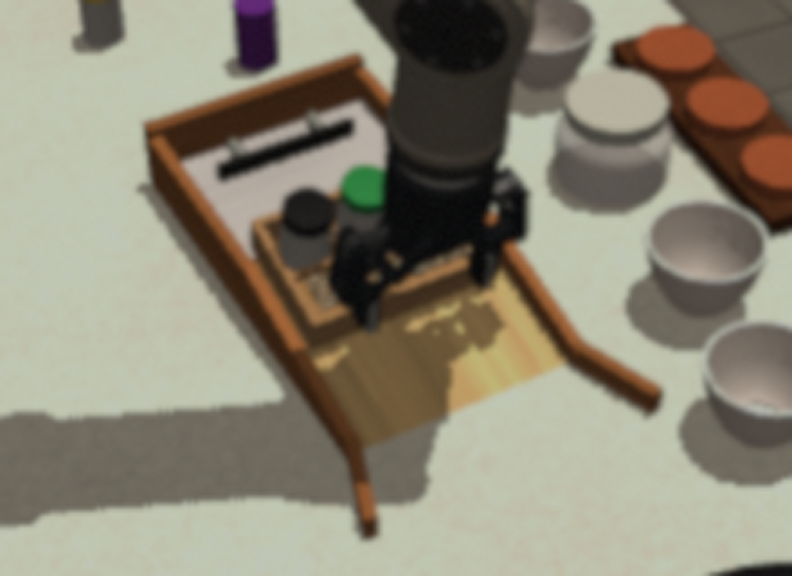

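Emit:
drive_tool --moves '[[[-0.001, 0, -0.01], [0, 0, 0]], [[-0.002, 0, -0.02], [0, 0, 0]], [[-0.003, 0, -0.028], [0, 0, 0]], [[-0.004, 0, -0.036], [0, 0, 0]], [[-0.005, 0, -0.044], [0, 0, 0]], [[-0.006, 0, -0.052], [0, 0, 0]], [[-0.007, 0, -0.06], [0, 0, 0]], [[-0.008, 0, -0.066], [0, 0, 0]]]'

```text
clock: 17.9
ee_pos: [0.5607, -0.0719, 0.0387]
tcp_rot: [0.476, 0.515, 0.566, -0.434]
contact_force: [0.4, -5.1, 1.4]
finger_gap: 0.0853
```

```bash
python3 look.py 17 200 150
```

```text
ts [ 0.0046 -0.0727] z 0.0387 F_s [-0.1 -5.1  1.4] tq [-1.29 -0.06  0.07] 17.9
```

View pics/s17.png

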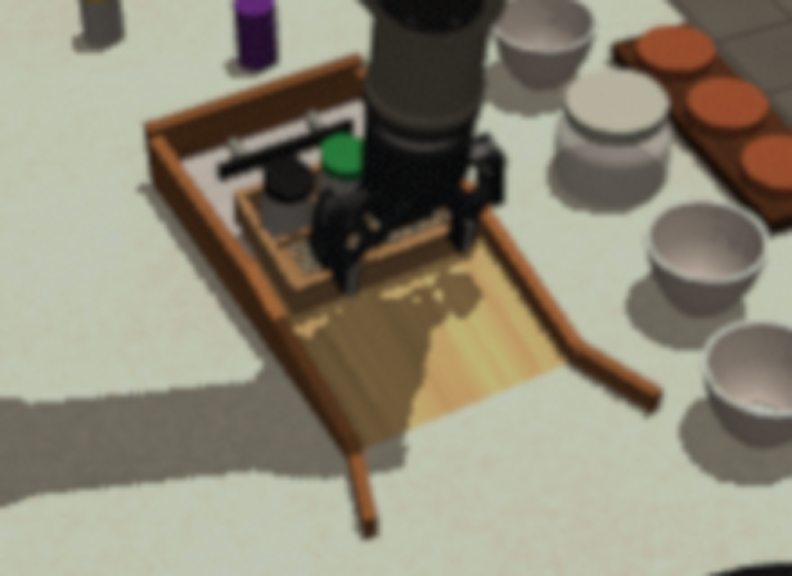

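View pics/t17.png

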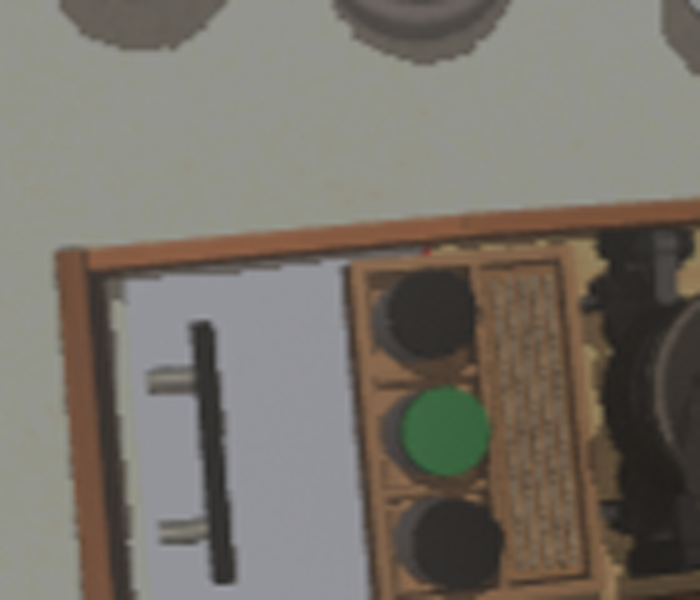

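Emit:
drive_tool --moves '[[[-0.001, 0, -0.004], [0, 0, 0]], [[-0.002, 0, -0.008], [0, 0, 0]], [[-0.003, 0, -0.012], [0, 0, 0]], [[-0.004, 0, -0.016], [0, 0, 0]], [[-0.005, 0, -0.02], [0, 0, 0]], [[-0.005, 0, -0.024], [0, 0, 0]]]'

```text
clock: 18.6
ee_pos: [0.5599, -0.0615, 0.0433]
tcp_rot: [0.476, 0.515, 0.566, -0.434]
contact_force: [0.2, -6.3, 3.3]
finger_gap: 0.0849
```

```bash
python3 look.py 18 200 150
```

```text
ts [ 0.0048 -0.0622] z 0.0433 F_s [-0.3 -6.3  3.3] tq [-1.32 -0.05  0.06] 18.6
```

View pics/t18.png

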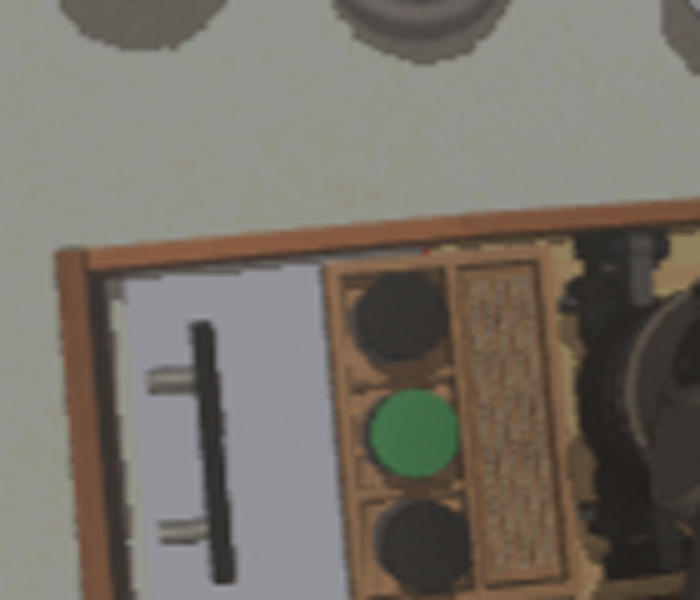

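View pics/s18.png

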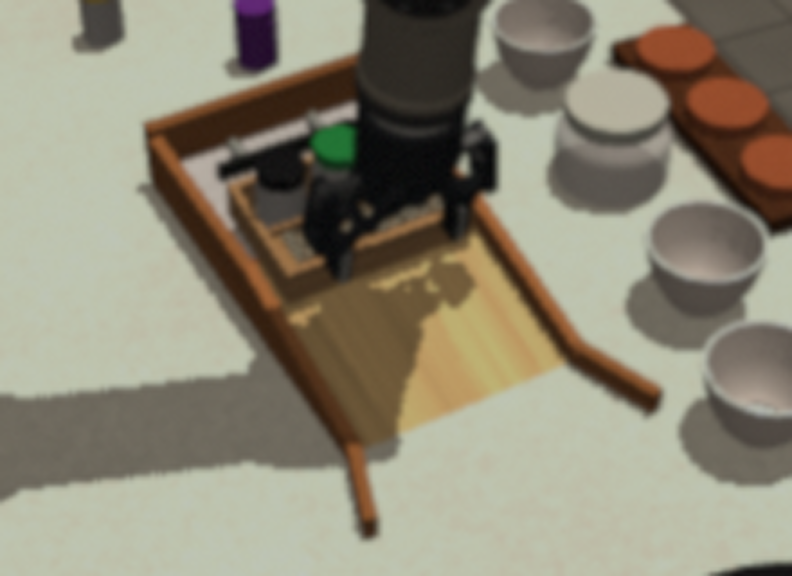

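The crate is tipping nose-down over the lip: the tins look more upright, and the tool feels +3 N upward. I'll rise faster with it.

Emit:
drive_tool --moves '[[[-0.003, 0, -0.003], [0, 0, 0]], [[-0.006, 0, -0.006], [0, 0, 0]], [[-0.009, 0, -0.009], [0, 0, 0]], [[-0.012, 0, -0.012], [0, 0, 0]], [[-0.014, 0, -0.016], [0, 0, 0]], [[-0.014, 0, -0.02], [0, 0, 0]]]'

```text
clock: 19.3
ee_pos: [0.5584, -0.051, 0.0514]
tcp_rot: [0.475, 0.515, 0.567, -0.433]
contact_force: [0.3, -2.7, -0.9]
finger_gap: 0.0852
```

```bash
python3 look.py 19 200 150
```

```text
ts [ 0.0043 -0.0516] z 0.0514 F_s [ 0.1 -2.7 -0.9] tq [-0.78 -0.09 -0.07] 19.3
```

View pics/t19.png

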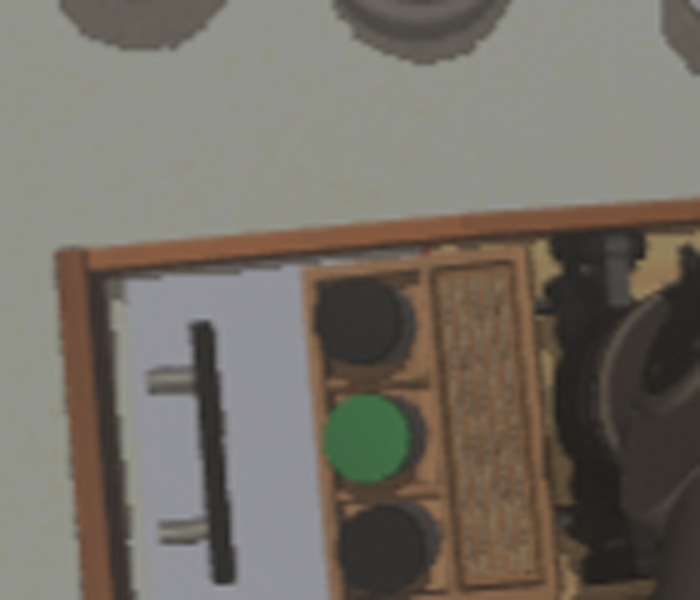

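View pics/s19.png

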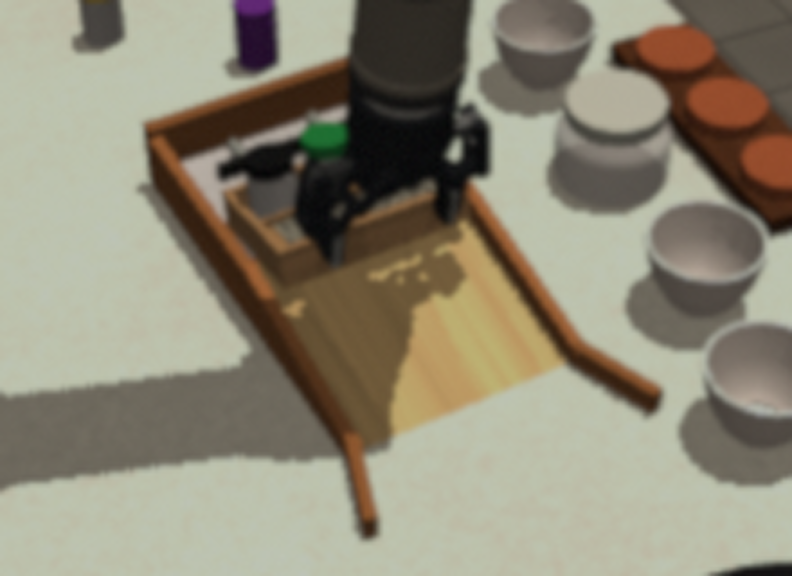

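The crate now leans nose-down astride the lip, with all tins standing. I'll bring the tool back to vertical while creeping forward and slightly down.

Emit:
drive_tool --moves '[[[0.002, 0, -0.005], [0, -0.014, 0]], [[0.004, 0, -0.01], [0, -0.028, 0]], [[0.006, 0, -0.014], [0, -0.042, 0]], [[0.008, 0, -0.019], [0, -0.056, 0]], [[0.01, 0, -0.024], [0, -0.07, 0]], [[0.013, 0, -0.029], [0, -0.084, 0]], [[0.015, 0, -0.034], [0, -0.098, 0]], [[0.017, 0, -0.038], [0, -0.11, 0]]]'

```text
clock: 20.2
ee_pos: [0.5571, -0.0317, 0.0466]
tcp_rot: [0.523, 0.475, 0.523, -0.477]
contact_force: [0.8, -4.9, 5.3]
finger_gap: 0.0857
```

```bash
python3 look.py 20 190 150; python3 -c "
from h import *
plan((*S2W(.0043,-.012,.037),-84.6))"
```

```text
ts [ 0.0048 -0.0323] z 0.0466 F_s [ 0.3 -4.9  5.3] tq [-0.9  -0.02 -0.06] 20.2
[[0.0183, -0.0007, -0.0378], [0.001, 0.0003, 0.001]]
pos [ 0.5569 -0.0303  0.0462] yaw -84.51 t 20.3 F [ 1.4 -0.6  0.7] gap 0.08544813249670893
```

View pics/t20.png

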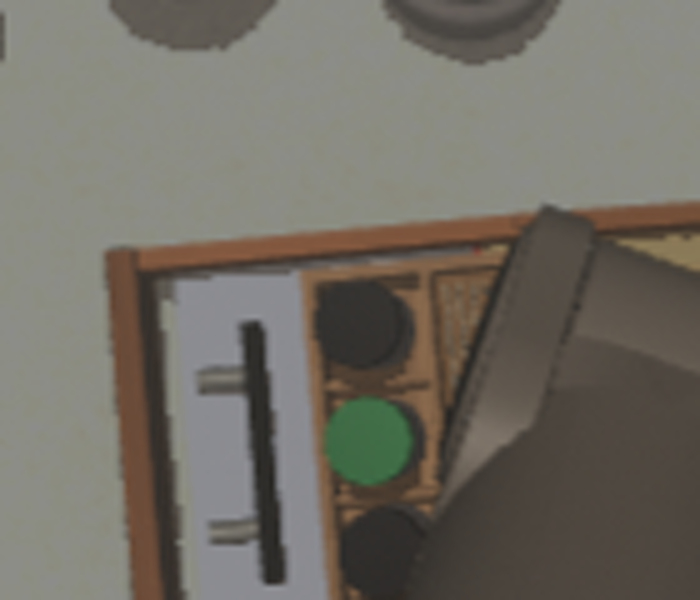

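View pics/s20.png

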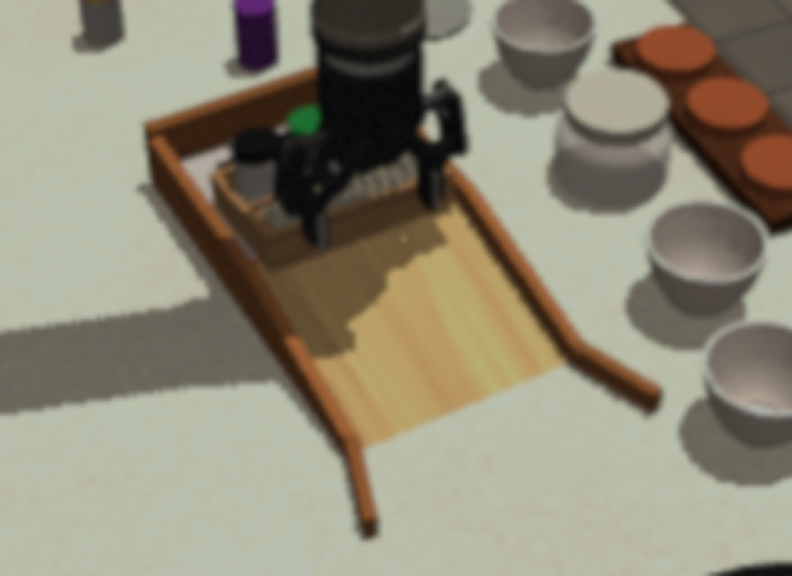

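Emit:
drive_tool --moves '[[[0, 0, -0.004], [0, 0, 0]], [[0.001, 0, -0.008], [0, 0, 0]], [[0.002, 0, -0.012], [0, 0, 0]], [[0.003, 0, -0.016], [0, 0, 0]], [[0.004, 0, -0.02], [0, 0, 0]], [[0.005, 0, -0.024], [0, 0, 0]], [[0.006, 0, -0.027], [0, 0, 0]], [[0.006, 0, -0.03], [0, 0, 0]]]'

```text
clock: 21.1
ee_pos: [0.5553, -0.0167, 0.0432]
tcp_rot: [0.523, 0.476, 0.523, -0.476]
contact_force: [0.1, -3.5, 1.5]
finger_gap: 0.0851
```

```bash
python3 look.py 21 180 150
```

```text
ts [ 0.0044 -0.0172] z 0.0432 F_s [-0.3 -3.4  1.5] tq [-0.83 -0.14  0.02] 21.1
```

View pics/t21.png

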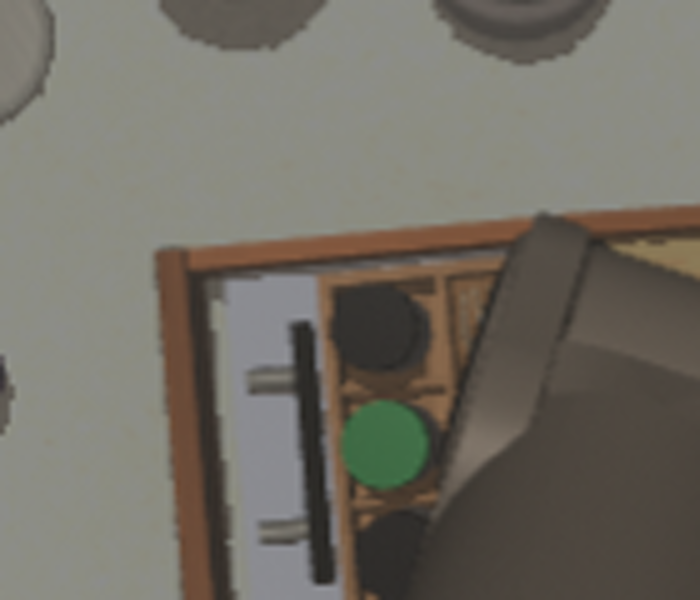

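View pics/s21.png

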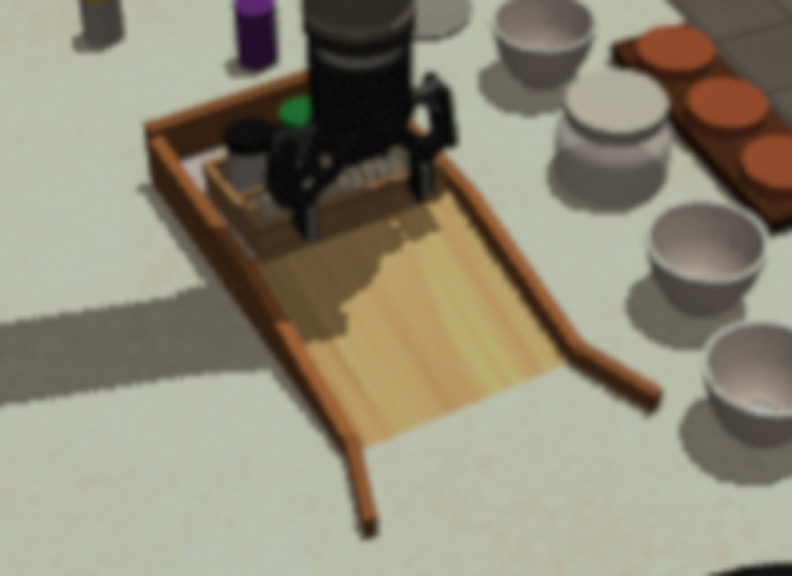

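Emit:
drive_tool --moves '[[[0, 0, -0.002], [0, 0, 0]], [[0.001, 0, -0.004], [0, 0, 0]], [[0.001, 0, -0.006], [0, 0, 0]], [[0.002, 0, -0.008], [0, 0, 0]], [[0.002, 0, -0.01], [0, 0, 0]]]'

```text
clock: 21.7
ee_pos: [0.5548, -0.012, 0.0423]
tcp_rot: [0.523, 0.476, 0.523, -0.476]
contact_force: [1.0, -3.7, 2.4]
finger_gap: 0.0856
```

Emit:
drive_tool --moves '[[[0, 0, -0.002], [0, 0, 0]], [[0.001, 0, -0.004], [0, 0, 0]], [[0.001, 0, -0.006], [0, 0, 0]]]'

```text
clock: 22.0
ee_pos: [0.5546, -0.0097, 0.0419]
tcp_rot: [0.523, 0.475, 0.523, -0.477]
contact_force: [1.0, -7.2, 3.7]
finger_gap: 0.0855
```

```bash
python3 look.py 22 180 150
```

```text
ts [ 0.0044 -0.0102] z 0.0419 F_s [ 0.3 -7.3  3.7] tq [-1.55 -0.07  0.07] 22.0
```

View pics/t22.png

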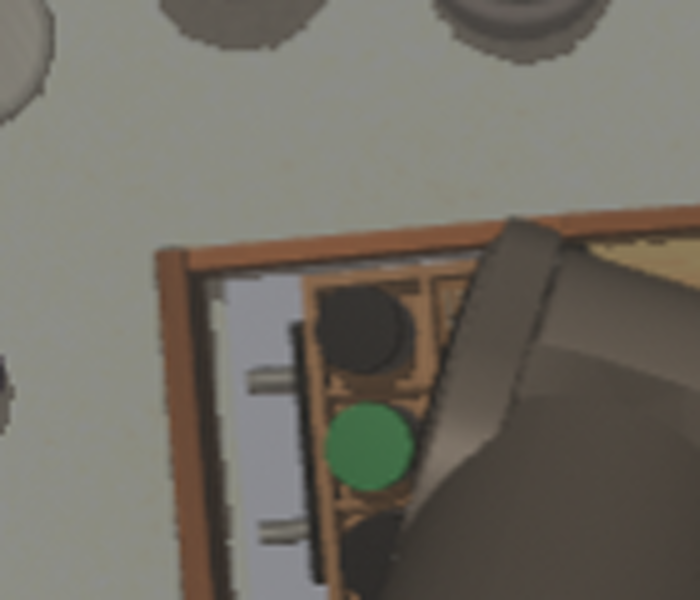

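Force rose from about 3.7 to 7.3 N, so the buffer is touched. Now tiny steps with a downward stroke.

Emit:
drive_tool --moves '[[[0.001, 0, -0.001], [0, 0, 0]], [[0.002, 0, -0.002], [0, 0, 0]], [[0.004, 0, -0.003], [0, 0, 0]], [[0.006, 0, -0.003], [0, 0, 0]]]'

```text
clock: 22.5
ee_pos: [0.5548, -0.0095, 0.0394]
tcp_rot: [0.523, 0.476, 0.522, -0.477]
contact_force: [-0.6, -10.0, 8.5]
finger_gap: 0.0854
```

```bash
python3 look.py 23 180 150
```

```text
ts [ 0.0046 -0.01  ] z 0.0394 F_s [-1.6 -9.9  8.5] tq [-1.89  0.16  0.2 ] 22.5
```

View pics/s23.png

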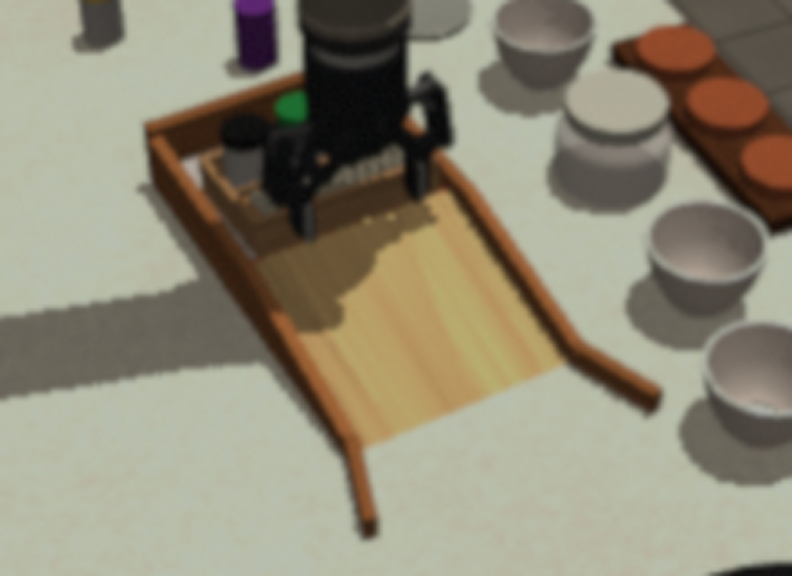

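Emit:
drive_tool --moves '[[[-0.002, 0, -0.001], [0, 0, 0]], [[-0.003, 0, -0.002], [0, 0, 0]], [[-0.003, 0, -0.004], [0, 0, 0]], [[-0.003, 0, -0.004], [0, 0, 0]]]'

```text
clock: 23.0
ee_pos: [0.5543, -0.0065, 0.04]
tcp_rot: [0.523, 0.475, 0.523, -0.477]
contact_force: [2.0, -7.4, -0.7]
finger_gap: 0.0856
```

```bash
python3 look.py 24 180 150
```

```text
ts [ 0.0044 -0.0069] z 0.04 F_s [ 1.3 -7.6 -0.7] tq [-1.47 -0.45 -0.  ] 23.0
```

View pics/t24.png

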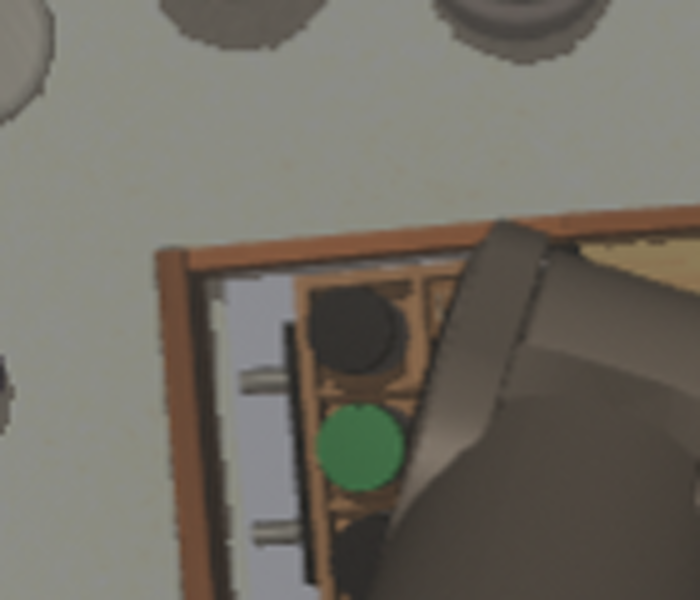

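View pics/s24.png

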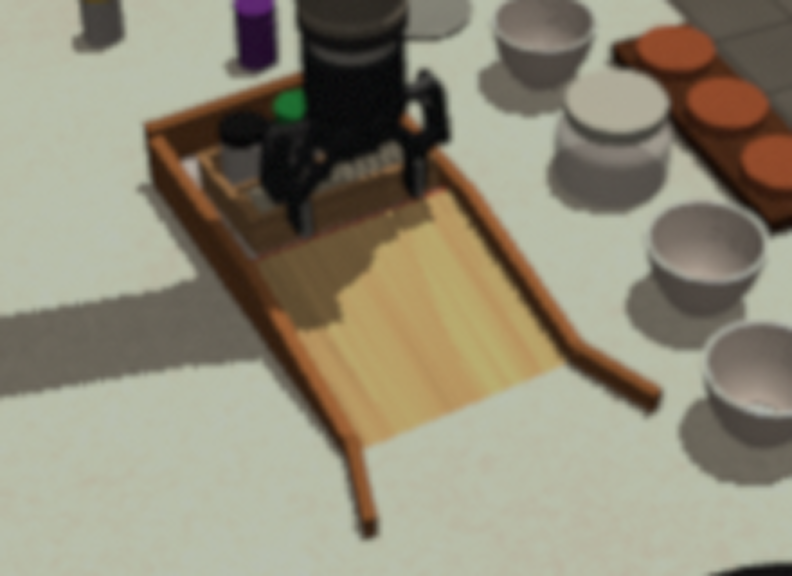

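Emit:
drive_tool --moves '[[[0.002, 0, 0], [0, 0, 0]], [[0.004, 0, 0], [0, 0, 0]], [[0.007, 0, 0], [0, 0, 0]], [[0.009, 0, 0], [0, 0, 0]], [[0.01, 0, 0], [0, 0, 0]]]'

```text
clock: 23.6
ee_pos: [0.5544, -0.0071, 0.035]
tcp_rot: [0.523, 0.475, 0.522, -0.477]
contact_force: [1.8, -8.1, -1.8]
finger_gap: 0.0857
```

```bash
python3 look.py 25 180 150
```

```text
ts [ 0.0044 -0.0075] z 0.035 F_s [ 1.  -8.3 -1.8] tq [-1.74 -0.46  0.02] 23.6
```

View pics/t25.png

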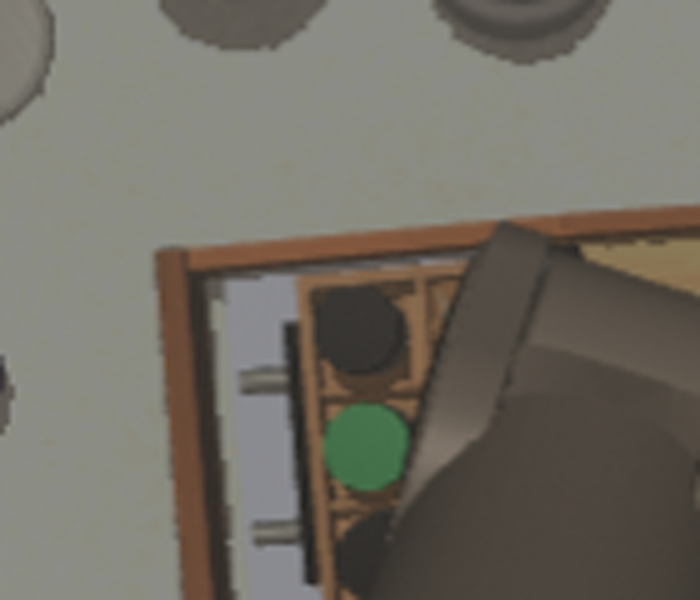

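View pics/s25.png

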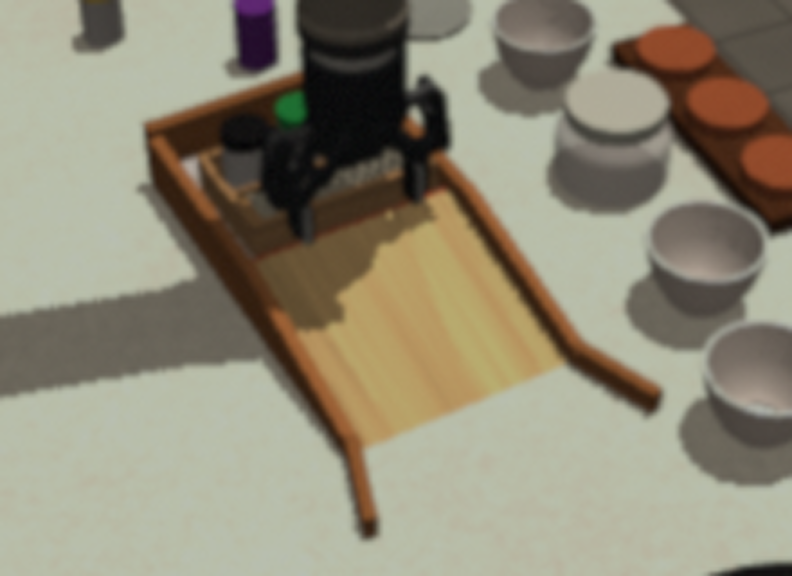

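The tins are now upright in the top view, because the crate levelled during the stroke. The downward stroke also met no resistance, so the rear edge seems to have dropped. Easing off slowly.

Emit:
drive_tool --moves '[[[0, 0, 0.001], [0, 0, 0]], [[0, 0, 0.002], [0, 0, 0]], [[0, 0, 0.004], [0, 0, 0]], [[0, 0, 0.006], [0, 0, 0]], [[0, 0, 0.01], [0, 0, 0]], [[0, 0, 0.016], [0, 0, 0]], [[0, 0, 0.024], [0, 0, 0]], [[0, 0, 0.024], [0, 0, 0]]]'

```text
clock: 24.5
ee_pos: [0.5554, -0.0178, 0.0354]
tcp_rot: [0.522, 0.476, 0.523, -0.476]
contact_force: [0.1, -0.8, 0.4]
finger_gap: 0.0853
```

```bash
python3 look.py 26 180 150
```

```text
ts [ 0.0044 -0.0183] z 0.0354 F_s [ 0.  -0.8  0.4] tq [-0.03 -0.03 -0.02] 24.5
```

View pics/t26.png

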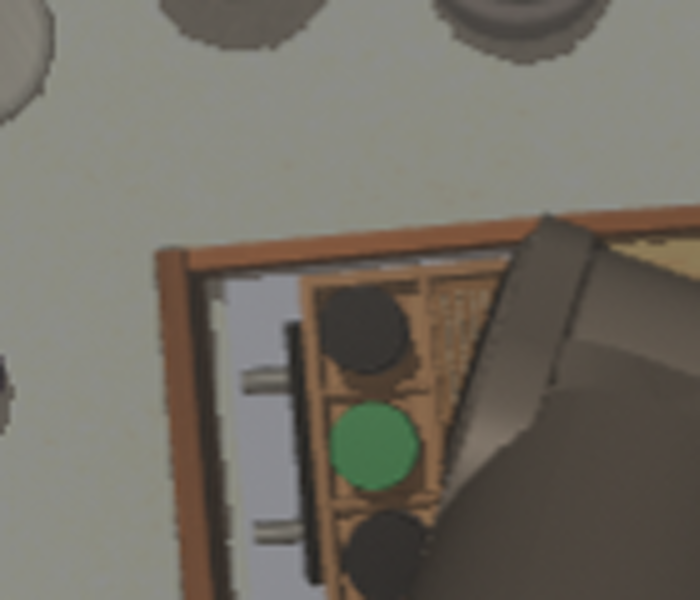

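View pics/s26.png

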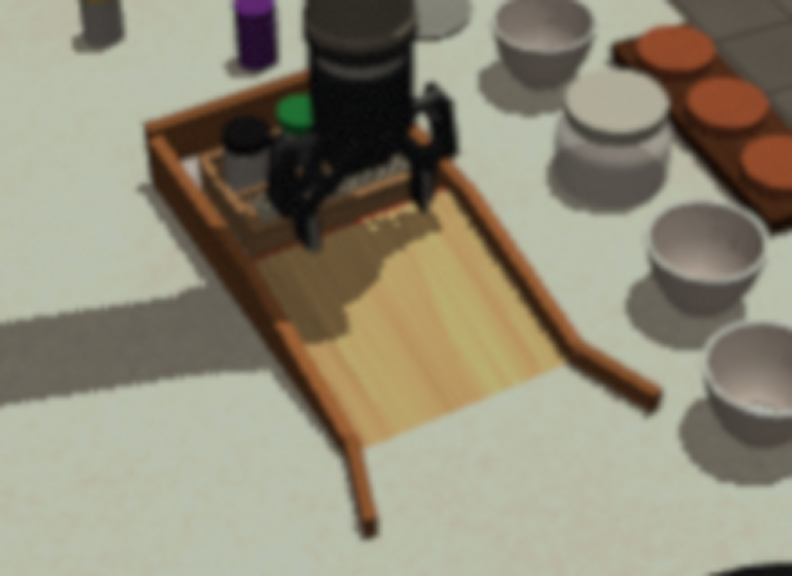

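Emit:
drive_tool --moves '[[[0, 0, 0.03], [0, 0, 0]], [[-0.02, 0, 0.08], [0, 0, 0]], [[-0.08, 0, 0.15], [0, 0, 0]], [[-0.16, 0, 0.22], [0, 0, 0]], [[-0.24, 0, 0.3], [0, 0, 0]], [[-0.3, 0, 0.38], [0, 0, 0]], [[-0.32, 0, 0.46], [0, 0, 0]], [[-0.32, 0, 0.5], [0, 0, 0]]]'

```text
clock: 25.4
ee_pos: [0.579, -0.2739, 0.1992]
tcp_rot: [0.524, 0.477, 0.519, -0.478]
contact_force: [-0.4, -1.2, -0.4]
finger_gap: 0.0856
```

```bash
python3 look.py 27 170 150
```

```text
ts [ 0.0038 -0.2754] z 0.1992 F_s [-0.5 -1.1 -0.4] tq [-0.01 -0.01  0.01] 25.4
```

View pics/t27.png

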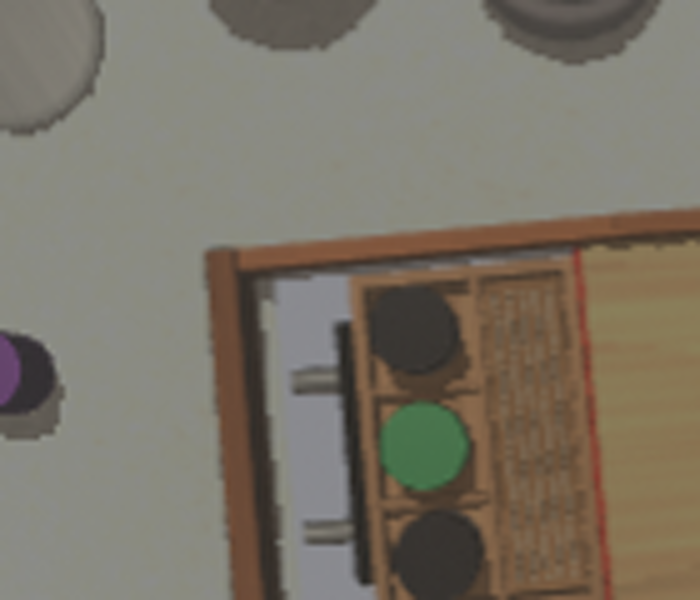

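View pics/s27.png

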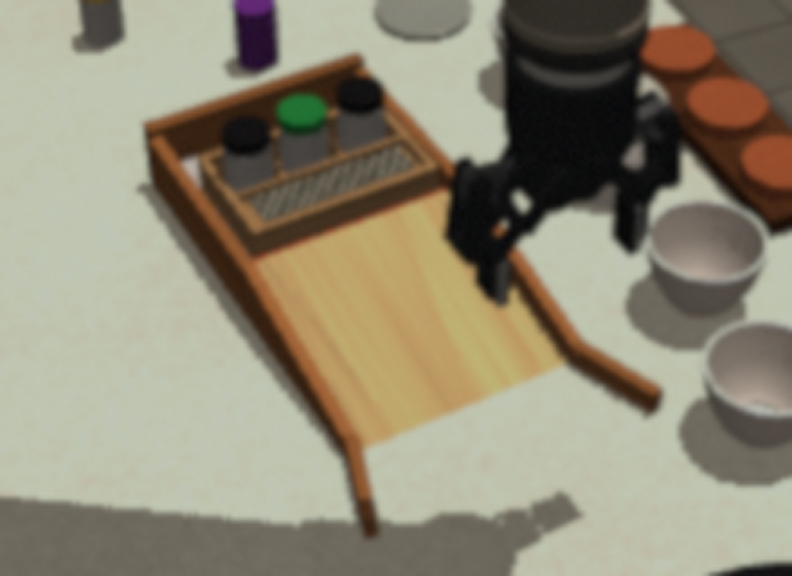

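```bash
python3 -c "
from h import *
c=robot.grab_frame('top')[:,:,::-1]; x0,y0=220,180
cv2.imwrite('pics/t28.png',cv2.resize(c[y0:y0+120,x0:x0+100],None,fx=6,fy=6,interpolation=2)[:600])
c=robot.grab_frame('side')[:,:,::-1]; 
cv2.imwrite('pics/s28.png',cv2.resize(c[180:250,200:310],None,fx=7,fy=7,interpolation=2))
"
```

```text
(no output)
```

View pics/t28.png

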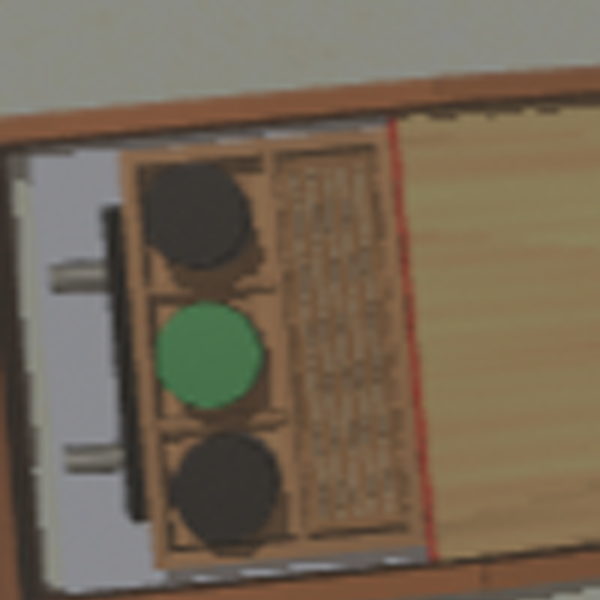

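View pics/s28.png

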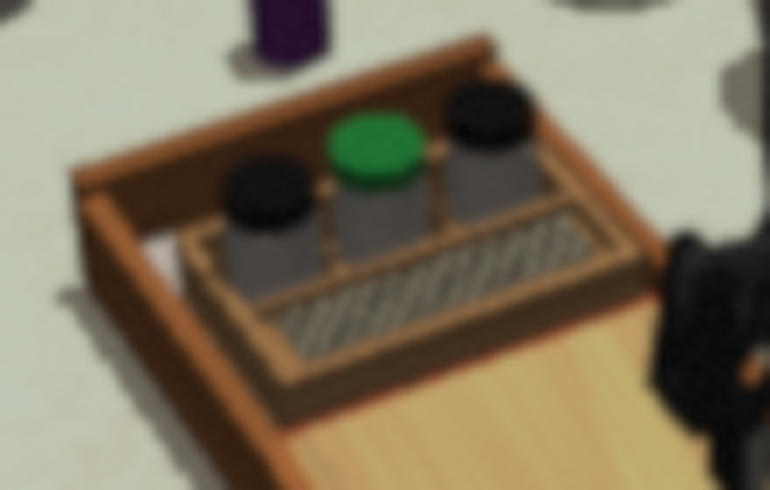

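```bash
python3 -c "
from h import *
T=lambda p:un(p,6,220,180); S=lambda p:un(p,7,200,180)
for k,p,q in(('rearF',(388,130),(640,247)),('rearN',(425,548),(288,382)),('frontN',(160,570),(185,240))):
  X,e=tri(T(p),S(q));print(k,X.round(4),np.round(W2S(X),4),e.round(4))
for k,p in(('rF',(388,130)),('rN',(425,548)),('fF',(124,155)),('fN',(160,570))): print(k,np.round(W2S(onz('top',T(p),.062)),4))
for k,p in(('lipF',(392,125)),('lipN',(432,555))): print(k,np.round(W2S(onz('top',T(p),.038)),4))
"
```

```text
rearF [0.6269 0.0096 0.0652] [0.0782 0.0022] 0.0021
rearN [ 0.4729 -0.0051  0.0623] [-0.0765  0.0021] 0.0045
frontN [0.4649 0.0929 0.0613] [-0.0753  0.1004] 0.0054
rF [0.0775 0.0026]
rN [-0.0786  0.0031]
fF [0.0771 0.1018]
fN [-0.0776  0.1016]
lipF [0.0813 0.0003]
lipN [-0.0837  0.0001]
```

Rear top edge triangulates to about 62–65 mm and front to 61 mm, so the crate is level on the 30 mm tray. The rear wall is 2–3 mm beyond the lip and all three tins are standing. Handing in.

```bash
python3 -c "
from h import *
print(robot.get_obs()['clock'],robot.get_obs()['contact_force'].round(1)); print(robot.hand_in())"
```

```text
25.6 [-0.3  0.2 -0.6]
the job is handed in; nothing more can be done
None
```

I handed the job in at 25.6 s with the crate level on the landing tray, all three tins standing in it and the robot touching nothing. No verdict was reported.

**What I did:** I set the green tin upright in the middle bay, then squared and centred the crate by pushing its rear wall with the open fingers. I pushed it up the ramp and over the lip until it touched the buffer. Sliding up the slope took about 3–5 N. At the buffer the push rose to about 10 N. A downward stroke and a slow back-off then let the rear edge drop.

**Last checks:**
- **Position:** the rear wall is 2–3 mm past the lip, and the whole red edge is visible behind it.
- **Level:** the crate's top corners measured 61, 62 and 65 mm high, against 62 mm expected. The 65 mm corner disagrees by 3 mm, which I put down to measuring error. A rear edge still on the lip would read about 70 mm.
- **Other objects:** the tub, bowls, steel lid and purple tin looked unmoved in the pictures I took. I did not re-measure them or look at the yellow tin again at the end.

**Hiccup:** my first downward stroke came too early. It pressed the rear edge onto the lip with about 8.5 N, so I eased up, pushed about 3 mm further and repeated it successfully.

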